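Turn the last box cover over and index it under the height sensor

TASK

The grey box covers that have already been measured lie the right way up, raised panel on top; one still lies upside down, hollow side up. Turn that one over and set it fully home over the nest on the swing plate, then let go of it. Then lift the sprung plunger by its knob, swing the plate round until the nest is under the height sensor and let the plunger drop fully home in the hole there, without bumping the sensor or disturbing the other covers, the pipe cap or the caliper.

Things in the scene. Friction and masses are not known exactly. Their poses are not given: they have to be found in the camera images.
- cover_mid (a point): Centre (half-way up) of the cover still to be measured: grey moulded shell, 80 mm along own x, 56 along own y, 32 along own z, about 90 g. Own z points from the open rim (16 mm from here) to the top; it starts upside down, own z down, hollow up. Flat outer walls, 28 mm high, 4 mm thick; alike after a half turn about own z. It stands, 80 mm tall, on either flat end (56 x 28 mm) if set down with care.
- cover_top (a point): Middle of the same cover's raised panel, the mark of its top side: 56 x 34 mm, standing 4 mm proud of the 80 x 56 mm top, 32 mm from the open rim. The cover rests on it while upside down. The hollow on the other side is 72 x 48 mm and 23 mm deep, with low ribs on its floor.
- cover_b_mid (a point): Centre of an already measured cover of the same kind and size, right way up, raised panel on top; to be left alone.
- cover_c_mid (a point): Centre of the other already measured cover, right way up; to be left alone.
- nest_seat (a point): Nest: a black block on the swing plate, 100 mm from the pivot. This is the middle of its shoulder, 84 mm along own x by 60 along own y (50 between |x| < 28 mm: finger notches), 12 mm above the plate, under the cover's rim; own z up; turns with the plate. The cover is home with its long side along own x (either way round) and its centre 16 mm above this point. At the start it is clear of the sensor.
- nest_pilot (a point): Top middle of the nest's pilot, 9 mm above the shoulder, which goes into the cover's hollow: 66 x 42 mm for the lower 4 mm (3 mm clearance each side), a step of 58 x 34 mm for the upper 5 mm.
- pivot (a point): Vertical axis of the swing plate, at the top face of the round fixed index plate (244 mm diameter, 45 mm above the bench); own +x points to the sensor column. The swing plate is 92 mm wide, 262 mm long and 12 mm thick, its top 15 mm above this point; a pivot cap (38 mm wide) rises 4 mm more.
- knob_grip (a point): Centre of the black round plunger knob on the swing plate's other end, 100 mm from the pivot, straight across from the nest: 28 mm diameter, 20 mm high, axis vertical; it spins freely on its pin. With the plunger home this point is 30 mm above the plate's top, and the knob's lower side 10 mm above the 22 mm wide steel plunger housing. It rises with the plunger and turns with the plate.
- hole_load (a point): Mouth of the index hole in which the plunger sits at the start: 12 mm wide, in the top of the fixed index plate, 100 mm from the pivot.
- hole_gauge (a point): Mouth of the second index hole, a quarter turn counter-clockwise (from above) from the first, 100 mm from the pivot: with the plunger in it, the nest is under the sensor.
- sensor_lens (a point): Underside of the black height-sensor head (50 x 26 x 52 mm), 100 mm from the pivot on its +x side, 39 mm above a loaded cover. Its bracket runs on to a 30 mm square column 205 mm from the pivot, 245 mm high. Not to be bumped.
- swing (a joint): Angle of the swing plate in rad: 0 at the loading place, growing counter-clockwise seen from above, 1.571 with the nest under the sensor. Held to about 0.015 rad while the plunger is in a hole; otherwise it turns with light friction (under 2 N at the knob) and stays where it is left. End stops lie just beyond both holes.
- plunger (a joint): Lift of the plunger in m: 0 fully home in a hole, 0.010 with its round tip riding on the index plate, at most 0.014. A spring pushes it down with about 4 N at home and 8 N fully up; let go over a hole it drops home by itself (its round tip finds the hole from 2 to 3 mm off).
- cap_mid (a point): Centre of a grey round pipe cap, 72 mm diameter, 50 mm high, standing mouth up on the bench; to be left alone.
- caliper_mid (a point): Middle of a caliper lying on the bench, 235 mm long, 14 mm high; to be left alone.
Things that resemble listed ones, but are neither listed nor needed, are in the scene too. What is shaped like the part that bears cover_mid but blue is not meant.

How it is judged:
By the outcome, as a careful person would: the job done as asked, in the order asked, and still so for the second after the job is handed in, with the robot touching nothing.
It also fails if it takes over 62 s, if anything falls off the work surface, if the arm or the gripper's body presses on something with over 40 N, if the wrist force passes 120 N, or if a joint passes its speed limit or range.

ROBOT

A 6-joint arm with a two-finger parallel gripper is mounted at the origin on the work surface. World frame = base frame: x ahead of the robot, y to its left, z up, the work surface at z = 0. Lengths are in m, angles in rad, forces in N, time in s.
With the tool pointing down it reaches from about 0.375 to 0.975 m from the base axis. Payload 3.8 kg.
Tool frame: the origin (TCP) lies midway between the tips of the shut fingers; the grasp point (between the pads) lies 19 mm behind it; z points along the fingers, y is the line along which they close (so a half turn about z gives the same grasp; the last joint's range is limited). The gripper opens to 85 mm and grips with 20 to 120 N. Pads are 22 mm wide; open, the fingers measure 114 mm over their backs; the gripper's body (76 mm by 85 mm) begins 54 mm behind the grasp point. The pads swing forward as they close: fully open they stand 13 mm farther back than shut.
Start: joints at [-1.231, 0.264, 1.604, -0, 1.274, -0.037], TCP at [0.248, -0.628, 0.198] pointing down, gripper open.
Joint ranges: [-2.63, 2.63], [-0.94, 2.18], [0.31, 2.57], [-1.31, 4.45], [0, 2.66], [-2.55, 2.55]. Speed limits (rad/s): [2.57, 2.57, 3.14, 3.14, 3.14, 3.14].

INTERFACE

Orientations are given as a rotation vector (axis times angle).
In Python, from workcell import bot, imaging gives the robot as it stands.
- The arm moves only by the tool step_arm, never from a script. Its argument "series" is a list of rows, each an object of numbers: "grip": the closure, from -1 (fully open) to 1 (shut); "x", "y", "z": the shift along the tool's x, y, z normalised to -1 to 1, where 1 is 500 mm; "ax", "ay", "az": the turn, a rotation vector about the tool's x, y, z normalised to -1 to 1, where 1 is 30 degrees. A call has 1 to 12 rows; each row is the pose to reach, as a shift and turn from the pose commanded when the call began, along the tool's axes at that moment; what a row does not reach only later rows make up. A row lasts 1/10 s, in which the tool goes at most 50 mm and 8.59 degrees, less where a joint would pass 70% of its speed; a pose out of reach is approached as far as the arm can. A call with a number of a shift or a turn outside -1 to 1 is refused whole. A call with a gripper value outside its range is refused whole. The fingers move at their own pace and stop on an object; "force" is the grip in N (left out, the last holds). Time passes only in rows, so rows that repeat a pose let the fingers close. It gives the time, the measured TCP pose, the force, the opening and the grip force at its end, in the units of the state.
- bot.read_state(): the state, without advancing time (a new reading comes with each control period).
- imaging.read_camera(name): name is "side" or "top" or "wrist"; returns a dict with "img" (384x512x3 uint8, red, green, blue), "fx", "fy", "cx", "cy" (pixels), "R" (3x3) and "t" (3): a world point X has camera coordinates R X + t. Camera axes: x right, y down, z forward; pixel columns grow to the right and rows downward; lengths in m; the calibration is good to about 2 mm. The wrist camera is an equidistant fisheye: a pixel r from the principal point sees the ray r / f radians off the axis. A picture is of the moment at which its call begins. There is no depth.
- bot.finish_job(): hands the job in; it is judged then, once.
The state is a dict: "time": time; "q": joint angles; "joint_vel": joint speeds; "joint_torque": joint torques, N m; "tool_pos": TCP position; "tcp_rot": TCP orientation; "wrist_force": force on the tool from outside, world axes, zero at the start; "torque": the same for the moment, N m; "width": opening from 0.0 (shut) to 1.0 (fully open); "grip_force": force on a finger pad.
Only numpy, scipy, OpenCV 4.12 (cv2) and the standard library are available. Lean on these libraries where they do the work, as an engineer would, in place of code of your own. Each camera call takes 0.05 s, during which the arm holds its last target. There are 200 camera calls.

## Working session

There is one attempt and no reset: what is moved stays moved. The work goes in short steps, Python scripts to look and compute and a tool call to move; the robot and the scene stay as the last step left them, time stands still between calls to the robot, and variables do not carry over. Pictures are saved under pics/ and viewed, at most 10 in all, crops included, and the job is handed in when it is done.

Besides the shell and the picture viewer there is one more tool, called after "Call:" as a command line: name --argument value ..., lists and objects as JSON in quotes. step_arm: Moves the arm, as the interface text tells. Scaled input: -1 to 1 covers 500 mm each way for a shift and 30 degrees each way for a turn. Its arguments: {"type":"object","properties":{"series":{"type":"array","items":{"type":"object","properties":{"grip":{"type":"number"},"x":{"type":"number","minimum":-1,"maximum":1},"y":{"type":"number","minimum":-1,"maximum":1},"z":{"type":"number","minimum":-1,"maximum":1},"ax":{"type":"number","minimum":-1,"maximum":1},"ay":{"type":"number","minimum":-1,"maximum":1},"az":{"type":"number","minimum":-1,"maximum":1}}}},"force":{"type":"number"}},"required":["series"]}

```bash
mkdir -p pics; ls
python3 - <<'E'
from workcell import bot, imaging
import cv2,numpy as np
for n in ["top","side"]:
    c=imaging.read_camera(n); cv2.imwrite(f"pics/{n}0.png",c["img"][:,:,::-1]); np.savez(f"{n}0.npz",**c)
    print(n,c["fx"],c["fy"],c["cx"],c["cy"],(-c["R"].T@c["t"]).round(3),c["R"].round(3).tolist())
print(bot.read_state())
E
```

```text
pics
top 433.89934047242366 433.89934047242366 259.4146119092994 197.85663123433983 [0.526 0.035 1.498] [[0.001, -1.0, 0.007], [-0.997, -0.001, -0.083], [0.083, -0.007, -0.997]]
side 492.25361850991754 492.25361850991754 250.39516938604066 189.93569659090608 [ 0.326 -0.876  1.222] [[0.94, -0.34, -0.013], [-0.267, -0.712, -0.649], [0.212, 0.614, -0.76]]
{'time': 0.1, 'q': array([-1.23088983e+00,  2.64738482e-01,  1.60526505e+00,  1.08059828e-05,
        1.27370654e+00, -3.69260893e-02]), 'joint_vel': array([ 0.00213665, -0.00212034, -0.00242049, -0.00049688,  0.00015127,
        0.00098071]), 'joint_torque': array([ 5.46066769e-05, -5.16709435e+01, -3.68589485e+01, -4.32817183e-05,
        6.28889262e-03,  1.24080944e-05]), 'tool_pos': array([ 0.248121  , -0.62693968,  0.19683081]), 'tcp_rot': array([-3.08393631e+00, -5.88033903e-01,  4.85572488e-04]), 'wrist_force': array([ 0.19714182,  0.46159252, -0.23136888]), 'torque': array([-0.01466051,  0.02586366,  0.02304248]), 'grip_force': 0.0, 'width': 0.9985871597599186}
```

Run:
```python
import cv2
for n in ["top","side"]:
    a=cv2.imread(f"pics/{n}0.png"); cv2.imwrite(f"pics/{n}0b.png",cv2.resize(a,(800,600),interpolation=cv2.INTER_CUBIC))
```

```text
(no output)
```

View pics/top0b.png

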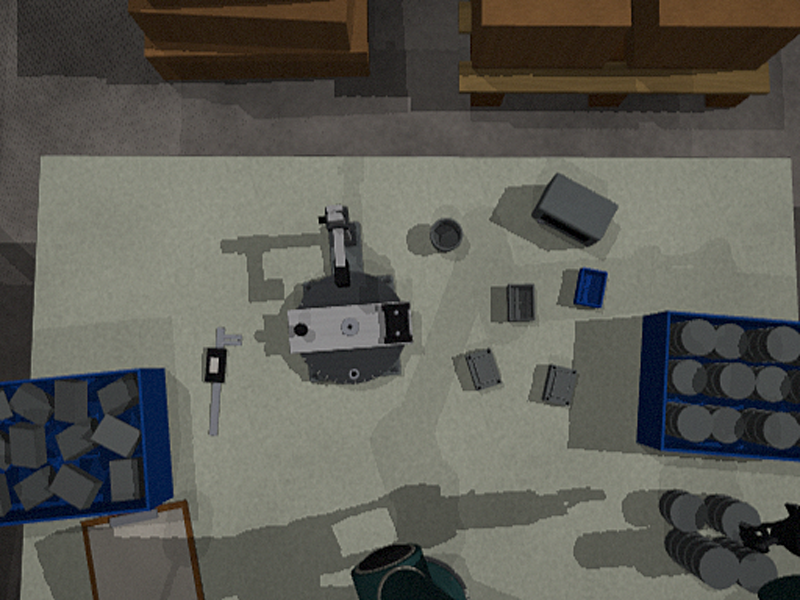

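View pics/side0b.png

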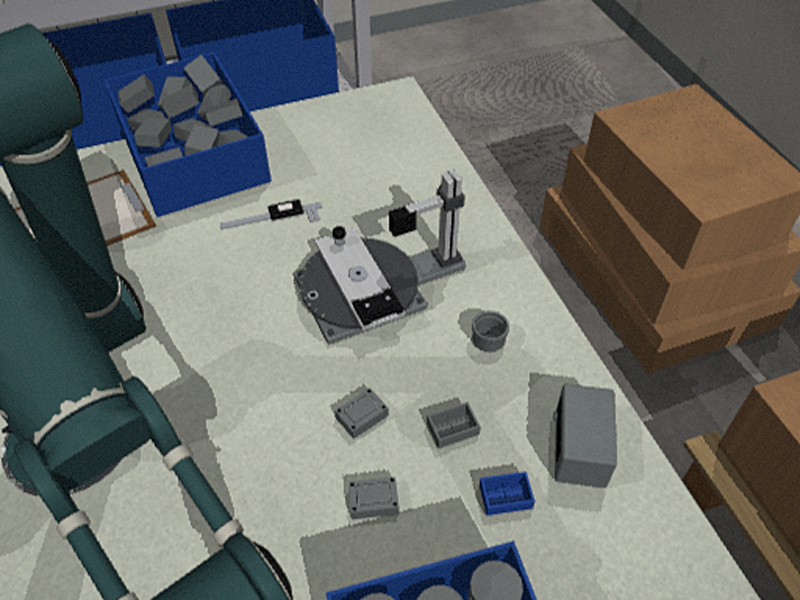

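The top view has up = +x and left = +y. The upside-down cover is at about (520,302) in the 800 px view, the blue lookalike at (590,288), and the measured covers at (482,370) and (560,385). The nest is at (397,322), the knob at (301,330), the pivot at (350,327) and the gauge hole at (354,373). The side view agrees, with the hollow grey cover at (452,424).

```bash
cat > h.py <<'E'
import numpy as np,cv2
def cam(n,i=0): return dict(np.load(f"{n}{i}.npz"))
def proj(c,X):
    P=np.atleast_2d(X)@c["R"].T+c["t"]; return np.c_[c["fx"]*P[:,0]/P[:,2]+c["cx"],c["fy"]*P[:,1]/P[:,2]+c["cy"]]
def back(c,u,v,z):
    d=c["R"].T@np.array([(u-c["cx"])/c["fx"],(v-c["cy"])/c["fy"],1]); o=-c["R"].T@c["t"]; return o+d*(z-o[2])/d[2]
E
python3 - <<'E'
from h import *
t,s=cam("top"),cam("side")
for n,u,v,z in [("cover",520,302,.03),("nest",397,322,.081),("knob",301,330,.1),("pivot",350,327,.064),("hole",354,373,.045),("b",482,370,.03),("c",560,385,.03),("cap",446,235,.05)]:
    print(n,back(t,u*.64,v*.64,z).round(3))
def crop(c,x,y,w,h,k): return cv2.resize(c["img"][y:y+h,x:x+w,::-1],None,fx=k,fy=k,interpolation=cv2.INTER_CUBIC)
o=np.zeros((600,800,3),np.uint8)
for c,x,y,w,h,k,X,Y in [(t,180,120,80,60,5,0,0),(t,165,172,100,75,4,0,0),(t,305,170,50,50,6,0,300)][:0]+[(t,310,172,40,40,7.5,0,0),(t,170,165,100,75,5,300,0),(s,265,245,50,50,6,0,300),(s,185,140,90,60,5,300,375)]:
    a=crop(c,x,y,w,h,k)[:600-Y,:800-X]; o[Y:Y+a.shape[0],X:X+a.shape[1]]=a
cv2.imwrite("pics/comp1.png",o)
E
```

```text
cover [ 0.663 -0.224  0.03 ]
nest [0.616 0.043 0.081]
knob [0.598 0.241 0.1  ]
pivot [0.607 0.143 0.064]
hole [0.509 0.135 0.045]
b [ 0.516 -0.14   0.03 ]
c [ 0.484 -0.308  0.03 ]
cap [ 0.807 -0.063  0.05 ]
```

View pics/comp1.png

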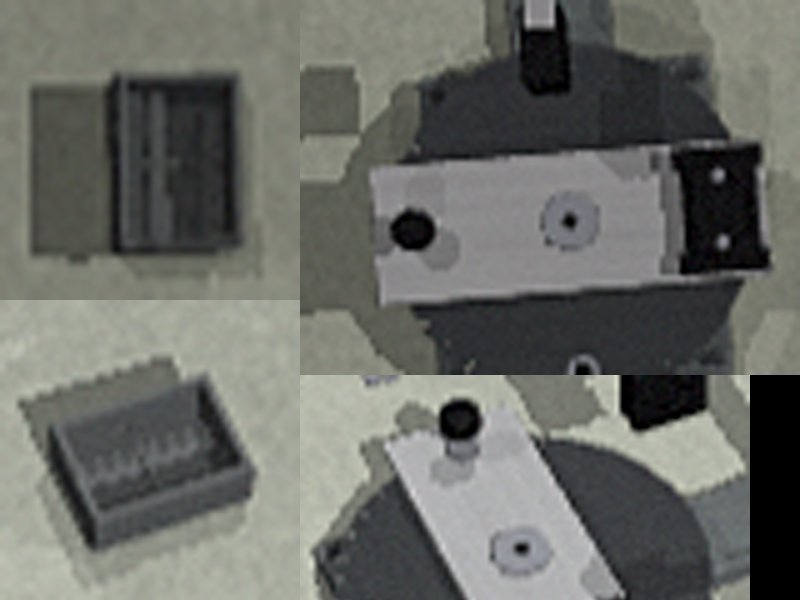

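```bash
cat > fit.py <<'E'
from h import *
from scipy.optimize import least_squares
t,s=cam("top"),cam("side")
px=lambda P,k,o,O:(np.array(P,float)-O+.5)/k-.5+np.array(o)
ct=px([(119,75),(240,75),(240,248),(116,248)],7.5,(310,172),(0,0))   # +x+y, +x-y, -x-y, -x+y
cs=px([(52,132),(208,78),(255,166),(97,218)],6,(265,245),(0,0))      # -x+y, +x+y,+x-y,-x-y
L=np.array([(40,28),(40,-28),(-40,-28),(-40,28)])/1e3
rot=lambda a:np.array([[np.cos(a),-np.sin(a)],[np.sin(a),np.cos(a)]])
def f(p):
    W=np.c_[L@rot(p[2]).T+p[:2],np.full(4,.032)]
    return np.r_[proj(t,W)-ct,proj(s,W[[3,0,1,2]])-cs].ravel()
r=least_squares(f,[.66,-.22,0]);print("cover",r.x.round(4),np.degrees(r.x[2]).round(2),r.fun.reshape(-1,2).round(1).tolist())
# fixture: local frame u=nest dir, v = 90 CCW of u ; z abs
pts=[((100,0),) ]
T=[(-100,0,100,411,230),(0,0,64,570,220),(-131,46,60,372,170)and(-131,-46,60,372,170),(-131,46,60,382,303),(0,0,64,570,220)]
F=np.array([(-100,0,100),(0,0,64)]) ; 
def g(p,dbg=0):
    u=np.array([np.cos(p[2]),np.sin(p[2])]);v=np.array([-u[1],u[0]])
    w=lambda a,b,z:np.r_[p[:2]+(a*u+b*v)/1e3,z/1e3]
    O=(300,0)
    A=[(w(-100,0,100),411,230),(w(0,0,64),570,220),(w(-131,46,60),372,170),(w(-131,-46,60),382,303),(w(130,42,72),762,143),(w(130,-42,72),770,270)]
    B=[(w(-100,0,100),461,418),(w(0,0,64),521,548),(w(-131,-46,60),385,443)]
    return np.r_[[proj(t,a)[0]-px((x,y),5,(170,165),O) for a,x,y in A],[proj(s,a)[0]-px((x,y),5,(185,140),(300,375)) for a,x,y in B]].ravel()
r=least_squares(g,[.607,.143,-1.5]);print("piv",r.x.round(4),np.degrees(r.x[2]).round(2),r.fun.reshape(-1,2).round(1).tolist())
p=r.x;u=np.array([np.cos(p[2]),np.sin(p[2])]);v=np.array([-u[1],u[0]])
print("nest",(p[:2]+.1*u).round(4),"knob",(p[:2]-.1*u).round(4),"gauge knob",(p[:2]-.1*v).round(4))
E
python3 fit.py
```

```text
cover [ 0.6631 -0.227   0.0024] 0.14 [[-0.2, 0.0], [0.1, 0.0], [0.5, 0.4], [0.6, 0.4], [-0.1, -1.5], [0.1, -0.9], [0.4, 0.4], [0.0, 0.7]]
piv [ 0.6076  0.1426 -1.4943] -85.62 [[0.4, 0.1], [0.4, 0.4], [-0.3, -0.4], [-0.5, 0.7], [0.2, -0.0], [0.6, -0.0], [0.1, -1.8], [0.5, 0.4], [-0.2, 0.0]]
nest [0.6152 0.0429] knob [0.6    0.2423] gauge knob [0.5079 0.135 ]
```

```bash
cat > mv.py <<'E'
import numpy as np
from scipy.spatial.transform import Rotation as Ro
from workcell import bot
D=np.radians
def tool(tilt,az=0):  # tilt>0: pointing away along az; az of tool x when pointing down
    a=D(tilt); R=np.array([[np.cos(a),0,np.sin(a)],[0,-1,0],[np.sin(a),0,-np.cos(a)]])
    return Ro.from_euler('z',az,degrees=True)*Ro.from_matrix(R)
def plan(*targets,G=None,max_deg=29):
    """targets: (pos of TCP, or grasp point if G given; tilt; az). Prints one call per line (split where needed)"""
    s=bot.read_state(); p=np.array(s["tool_pos"]); R=Ro.from_rotvec(s["tcp_rot"])
    print("t",round(s["time"],2),"q",s["q"].round(2),"p",p.round(4),"zc",R.as_matrix()[:,2].round(3),"w",round(s["width"]*85,1),"F",s["wrist_force"].round(1),"g",round(s["grip_force"],1))
    for pos,tilt,az in targets:
        R2=tool(tilt,az); p2=np.array(pos,float)
        if G is not None: p2=p2+R2.as_matrix()[:,2]*G
        rv=(R.inv()*R2).as_rotvec(degrees=True); n=int(np.ceil(np.abs(rv).max()/max_deg)) or 1
        p0,R0=p,R
        for i in range(1,n+1):
            pi=p0+(p2-p0)*i/n; Ri=R0*Ro.from_rotvec(rv*i/n,degrees=True)
            d=R.inv().apply(pi-p)/.5; a=(R.inv()*Ri).as_rotvec(degrees=True)/30
            print("x,y,z",d.round(4),"a",a.round(4),"rows>=",np.ceil(max(np.linalg.norm(d)*10,np.linalg.norm(a)*30/8.59)))
            p,R=pi,Ri
E
python3 - <<'E'
from mv import *
plan(((.45,-.4,.30),-15,10),((.663,-.227,.16),-45,0),((.663,-.227,.027),-45,0),G=.022)
E
```

```text
t 0.1 q [-1.23  0.26  1.61  0.    1.27 -0.04] p [ 0.2481 -0.6269  0.1968] zc [-0.001  0.002 -1.   ] w 84.9 F [ 0.2  0.5 -0.2] g 0.0
x,y,z [ 0.5313 -0.2761 -0.1632] a [ 0.0466 -0.498   0.3847] rows>= 7.0
x,y,z [ 0.2571 -0.1361  0.0702] a [ 0.0843 -0.4987  0.146 ] rows>= 3.0
x,y,z [ 0.2564 -0.1541  0.0091] a [ 0.0843 -0.4987  0.146 ] rows>= 3.0
x,y,z [0.1881 0.     0.1881] a [0. 0. 0.] rows>= 3.0
```

Call:
step_arm --series '[{"x": 0.531,"y": -0.276,"z": -0.163,"ax": 0.047,"ay": -0.498,"az": 0.385,"grip": -1},{"x": 0.531,"y": -0.276,"z": -0.163,"ax": 0.047,"ay": -0.498,"az": 0.385,"grip": -1},{"x": 0.531,"y": -0.276,"z": -0.163,"ax": 0.047,"ay": -0.498,"az": 0.385,"grip": -1},{"x": 0.531,"y": -0.276,"z": -0.163,"ax": 0.047,"ay": -0.498,"az": 0.385,"grip": -1},{"x": 0.531,"y": -0.276,"z": -0.163,"ax": 0.047,"ay": -0.498,"az": 0.385,"grip": -1},{"x": 0.531,"y": -0.276,"z": -0.163,"ax": 0.047,"ay": -0.498,"az": 0.385,"grip": -1},{"x": 0.531,"y": -0.276,"z": -0.163,"ax": 0.047,"ay": -0.498,"az": 0.385,"grip": -1},{"x": 0.531,"y": -0.276,"z": -0.163,"ax": 0.047,"ay": -0.498,"az": 0.385,"grip": -1},{"x": 0.531,"y": -0.276,"z": -0.163,"ax": 0.047,"ay": -0.498,"az": 0.385,"grip": -1}]' --force 40

```text
time: 1.0
tool_pos: [0.4444, -0.4015, 0.2791]
tcp_rot: [3.078, 0.271, -0.406]
wrist_force: [-0.6, 0.2, -0.0]
width: 1.005
grip_force: 0.0
```

Call:
step_arm --series '[{"x": 0.257,"y": -0.136,"z": 0.07,"ax": 0.084,"ay": -0.499,"az": 0.146,"grip": -1},{"x": 0.257,"y": -0.136,"z": 0.07,"ax": 0.084,"ay": -0.499,"az": 0.146,"grip": -1},{"x": 0.257,"y": -0.136,"z": 0.07,"ax": 0.084,"ay": -0.499,"az": 0.146,"grip": -1},{"x": 0.257,"y": -0.136,"z": 0.07,"ax": 0.084,"ay": -0.499,"az": 0.146,"grip": -1},{"x": 0.257,"y": -0.136,"z": 0.07,"ax": 0.084,"ay": -0.499,"az": 0.146,"grip": -1}]'

```text
time: 1.5
tool_pos: [0.545, -0.3153, 0.2099]
tcp_rot: [3.018, 0.137, -0.816]
wrist_force: [-0.6, 0.3, 0.5]
width: 1.0
grip_force: 0.0
```

Call:
step_arm --series '[{"x": 0.256,"y": -0.154,"z": 0.009,"ax": 0.084,"ay": -0.499,"az": 0.146,"grip": -1},{"x": 0.256,"y": -0.154,"z": 0.009,"ax": 0.084,"ay": -0.499,"az": 0.146,"grip": -1},{"x": 0.256,"y": -0.154,"z": 0.009,"ax": 0.084,"ay": -0.499,"az": 0.146,"grip": -1},{"x": 0.256,"y": -0.154,"z": 0.009,"ax": 0.084,"ay": -0.499,"az": 0.146,"grip": -1},{"x": 0.256,"y": -0.154,"z": 0.009,"ax": 0.084,"ay": -0.499,"az": 0.146,"grip": -1},{"x": 0.256,"y": -0.154,"z": 0.009,"ax": 0.084,"ay": -0.499,"az": 0.146,"grip": -1}]'

```text
time: 2.1
tool_pos: [0.6471, -0.2309, 0.1485]
tcp_rot: [2.902, -0.007, -1.195]
wrist_force: [0.0, -0.4, 0.5]
width: 0.999
grip_force: 0.0
```

Run:
```python
from mv import *
plan(((.663,-.227,.06),-45,0),((.663,-.227,.027),-45,0),G=.022)
```

```text
t 2.1 q [-0.27  0.89  0.95 -0.22  2.05  1.28] p [ 0.6471 -0.2309  0.1485] zc [-0.704 -0.001 -0.71 ] w 84.9 F [ 0.  -0.4  0.5] g 0.0
x,y,z [ 0.147  -0.0086  0.1473] a [ 0.0018 -0.0077 -0.0096] rows>= 3.0
x,y,z [0.0467 0.     0.0467] a [0. 0. 0.] rows>= 1.0
```

Call:
step_arm --series '[{"x": 0.074,"y": -0.0086,"z": 0.074,"ax": 0.002,"ay": -0.008,"az": -0.01,"grip": -1},{"x": 0.147,"y": -0.0086,"z": 0.147,"ax": 0.002,"ay": -0.008,"az": -0.01,"grip": -1},{"x": 0.147,"y": -0.0086,"z": 0.147,"ax": 0.002,"ay": -0.008,"az": -0.01,"grip": -1},{"x": 0.17,"y": -0.0086,"z": 0.17,"ax": 0.002,"ay": -0.008,"az": -0.01,"grip": -1},{"x": 0.194,"y": -0.0086,"z": 0.194,"ax": 0.002,"ay": -0.008,"az": -0.01,"grip": -1},{"x": 0.194,"y": -0.0086,"z": 0.194,"ax": 0.002,"ay": -0.008,"az": -0.01,"grip": -1},{"x": 0.194,"y": -0.0086,"z": 0.194,"ax": 0.002,"ay": -0.008,"az": -0.01,"grip": -1}]'

```text
time: 2.8
tool_pos: [0.648, -0.2244, 0.0094]
tcp_rot: [-2.9, -0.005, 1.206]
wrist_force: [0.8, -1.0, -1.1]
width: 1.001
grip_force: 0.0
```

Run:
```python
from mv import *
from workcell import imaging
from h import *
plan(((.663,-.227,.027),-45,0),G=.022)
c=imaging.read_camera("side");w=imaging.read_camera("wrist")
a=cv2.resize(c["img"][215:305,220:340,::-1],(480,360),interpolation=cv2.INTER_CUBIC)
o=np.zeros((360,800,3),np.uint8);o[:,:480]=a;o[:240,480:]=cv2.resize(w["img"][:,:,::-1],(320,240),interpolation=cv2.INTER_AREA)
cv2.imwrite("pics/pre.png",o)
```

```text
t 2.8 q [-0.27  1.01  1.   -0.2   1.89  1.31] p [ 0.648  -0.2244  0.0094] zc [-0.709 -0.001 -0.705] w 85.1 F [ 0.8 -1.  -1.1] g 0.0
x,y,z [-0.0037  0.0053 -0.0021] a [0.0011 0.0051 0.0062] rows>= 1.0
```

View pics/pre.png

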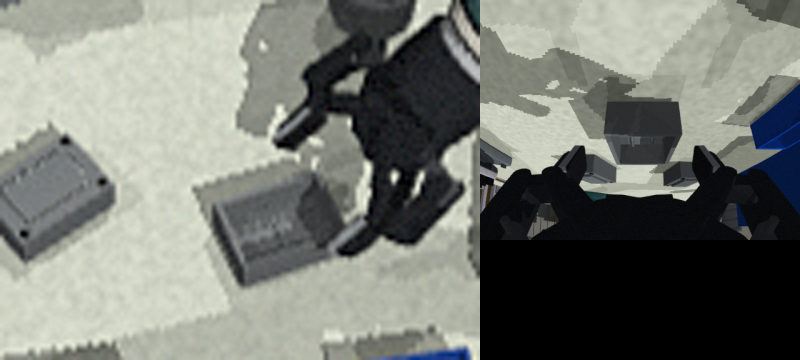

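The fingers straddle the cover but look shifted towards its far (+x) end, with tips at about (340,250) and (285,143). I'll project the model to check.

Run:
```python
from h import *
s=cam("side")
for z in (.015,.02,.03): print(z,back(s,220+335/4,215+253/4,z).round(4),back(s,220+280/4,215+148/4,z).round(4))
print((proj(s,[[.663,-.227,.032],[.703,-.255,.032],[.657,-.27,.02],[.657,-.184,.02]])-[220,215])*4)
```

```text
0.015 [ 0.6916 -0.2588  0.015 ] [ 0.6895 -0.1652  0.015 ]
0.02 [ 0.6901 -0.2613  0.02  ] [ 0.688  -0.1681  0.02  ]
0.03 [ 0.687  -0.2664  0.03  ] [ 0.685 -0.174  0.03 ]
[[280.64658057 215.57181191]
 [349.60427304 230.97201893]
 [296.08667398 277.99541197]
 [248.67410739 178.21075228]]
```

Run:
```python
from workcell import imaging
from h import *
for n in("top","side"):
    c=imaging.read_camera(n);np.savez(n+"1.npz",**c)
t,s=cam("top",1),cam("side",1)
def ov(c,x,y,w,h,k):
    a=cv2.resize(c["img"][y:y+h,x:x+w,::-1],None,fx=k,fy=k,interpolation=cv2.INTER_CUBIC)
    for kk,col in((0,(0,0,255)),(.013,(0,255,0)),(.04,(255,0,0))):
      for sy in(-.0425,.0425):
        p=proj(c,[[.648+.707*kk,-.2244+sy,.0094+.707*kk]])[0]; q=(p-[x,y]+.5)*k; cv2.circle(a,tuple(int(v) for v in q),2,col,-1)
    return a
o=np.hstack([ov(t,300,160,60,60,6),ov(s,250,230,60,60,6)]);print(o.shape);cv2.imwrite("pics/ov.png",o)
```

```text
(360, 720, 3)
```

View pics/ov.png

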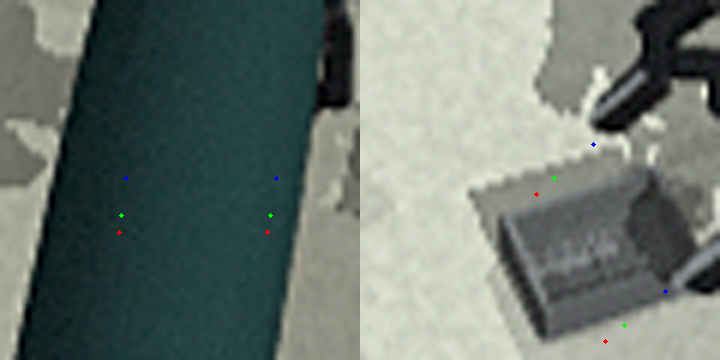

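Run:
```python
from workcell import imaging
from h import *
c=imaging.read_camera("wrist");np.savez("wrist1.npz",**c)
print({k:np.round(c[k],3).tolist() for k in c if k!="img"}, "pos",(-c["R"].T@c["t"]).round(4))
def pw(X):
    P=c["R"]@X+c["t"]; r=np.hypot(P[0],P[1]); th=np.arctan2(r,P[2]); return np.array([c["cx"]+c["fx"]*th*P[0]/r,c["cy"]+c["fy"]*th*P[1]/r])
for k in(0,.013,.03,.045):
    print(k,[pw(np.array([.648+.707*k,-.2244+s,.0094+.707*k])).round(0) for s in(-.0425,.0425)])
for X in [(.703,-.255,.032),(.703,-.199,.032),(.623,-.255,.032),(.623,-.199,.032)]: print(X,pw(np.array(X)).round(0))
cv2.imwrite("pics/wr.png",cv2.resize(c["img"][120:290,100:412,::-1],None,fx=2.5,fy=2.5,interpolation=cv2.INTER_CUBIC))
```

```text
{'fx': 297.319, 'fy': 297.319, 'cx': 254.662, 'cy': 189.857, 'R': [[0.002, -1.0, -0.001], [-0.498, -0.001, 0.867], [-0.867, -0.001, -0.498]], 't': [-0.226, 0.331, 0.754]} pos [ 0.8193 -0.2248  0.0883]
0 [array([320., 216.]), array([188., 216.])]
0.013 [array([324., 223.]), array([183., 223.])]
0.03 [array([331., 235.]), array([176., 234.])]
0.045 [array([338., 246.]), array([169., 246.])]
(0.703, -0.255, 0.032) [323. 210.]
(0.703, -0.199, 0.032) [196. 210.]
(0.623, -0.255, 0.032) [298. 261.]
(0.623, -0.199, 0.032) [216. 261.]
```

View pics/wr.png

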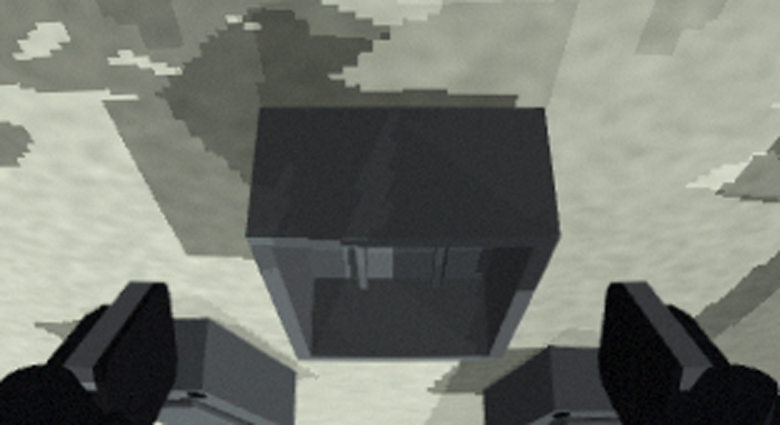

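Run:
```python
from h import *
c=cam("wrist",1)
def pw(X):
    P=c["R"]@X+c["t"]; r=np.hypot(P[0],P[1]); th=np.arctan2(r,P[2]); return np.array([c["cx"]+c["fx"]*th*P[0]/r,c["cy"]+c["fy"]*th*P[1]/r])
from scipy.optimize import least_squares
zt=np.array([-.709,0,-.705]);xt=np.array([.705,0,-.709]);T=np.array([.648,-.2244,.0094])
for e in(-.011,0,.011):
  for k in(.013,.02,.03,.04,.05):
    a=[pw(T-k*zt+e*xt+[0,s,0]) for s in(-.0425,.0425)]; print(e,k,np.round(a,0).tolist())
```

```text
-0.011 0.013 [[323.0, 240.0], [185.0, 240.0]]
-0.011 0.02 [[325.0, 245.0], [182.0, 245.0]]
-0.011 0.03 [[329.0, 252.0], [178.0, 252.0]]
-0.011 0.04 [[333.0, 261.0], [174.0, 260.0]]
-0.011 0.05 [[338.0, 270.0], [169.0, 270.0]]
0 0.013 [[324.0, 223.0], [183.0, 223.0]]
0 0.02 [[327.0, 228.0], [181.0, 227.0]]
0 0.03 [[331.0, 235.0], [176.0, 234.0]]
0 0.04 [[335.0, 242.0], [172.0, 242.0]]
0 0.05 [[340.0, 251.0], [167.0, 250.0]]
0.011 0.013 [[325.0, 206.0], [182.0, 206.0]]
0.011 0.02 [[328.0, 210.0], [179.0, 210.0]]
0.011 0.03 [[332.0, 216.0], [175.0, 216.0]]
0.011 0.04 [[337.0, 222.0], [170.0, 222.0]]
0.011 0.05 [[343.0, 230.0], [164.0, 230.0]]
```

The wrist and side views agree. The open fingertips are about 50 mm behind the reported TCP along the tool axis, so I'll use a grasp offset of about 58 mm at a 56 mm opening.

Run:
```python
from mv import *
plan(((.663,-.228,.029),-45,0),G=.058)
```

```text
t 3.05 q [-0.27  1.01  1.   -0.2   1.89  1.32] p [ 0.6483 -0.2241  0.0092] zc [-0.709 -0.001 -0.706] w 84.9 F [-0.5 -0.6 -0.4] g 0.0
x,y,z [-0.0071  0.0077  0.0673] a [0.0018 0.0039 0.0066] rows>= 1.0
```

Call:
step_arm --series '[{"x": -0.007,"y": 0.0077,"z": 0.02,"ay": 0.004,"az": 0.007,"grip": -1},{"x": -0.007,"y": 0.0077,"z": 0.04,"ay": 0.004,"az": 0.007,"grip": -1},{"x": -0.007,"y": 0.0077,"z": 0.055,"ay": 0.004,"az": 0.007,"grip": -1}]'

```text
validation failed for argument at $.se...
```

Call:
step_arm --series '[{"z": 0.006,"grip": -1},{"z": 0.012,"grip": -1},{"z": 0.012,"grip": -0.3},{"z": 0.012,"grip": -0.2},{"z": 0.012,"grip": -0.2}]'

```text
validation failed for argument at $.se...
```

Run:
```python
from mv import *
from workcell import imaging
from h import *
plan(((.663,-.228,.029),-45,0),G=.058)
c=imaging.read_camera("side");w=imaging.read_camera("wrist")
a=cv2.resize(c["img"][225:300,245:345,::-1],(400,300),interpolation=cv2.INTER_CUBIC)
b=cv2.resize(w["img"][150:300,155:355,::-1],(400,300),interpolation=cv2.INTER_CUBIC)
cv2.imwrite("pics/g1.png",np.hstack([a,b]))
```

```text
t 3.05 q [-0.27  1.01  1.   -0.2   1.89  1.32] p [ 0.6483 -0.2241  0.0092] zc [-0.709 -0.001 -0.706] w 84.9 F [-0.5 -0.6 -0.4] g 0.0
x,y,z [-0.0071  0.0077  0.0673] a [0.0018 0.0039 0.0066] rows>= 1.0
```

View pics/g1.png

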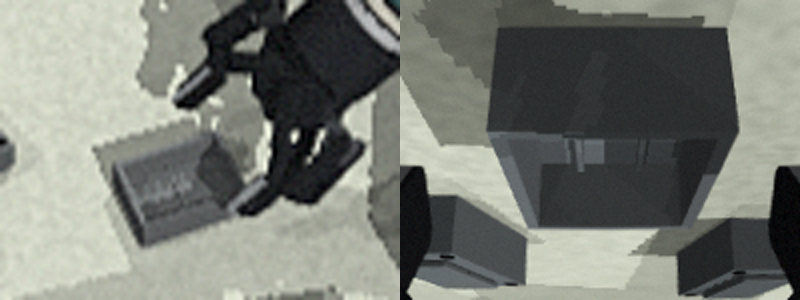

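The arm didn't move because the call was refused: every field has to be present in each row. I'll send it again complete.

Call:
step_arm --series '[{"x": -0.007,"y": 0.0077,"z": 0.02,"ax": 0.002,"ay": 0.004,"az": 0.007,"grip": -1},{"x": -0.007,"y": 0.0077,"z": 0.04,"ax": 0.002,"ay": 0.004,"az": 0.007,"grip": -1},{"x": -0.007,"y": 0.0077,"z": 0.052,"ax": 0.002,"ay": 0.004,"az": 0.007,"grip": -1},{"x": -0.007,"y": 0.0077,"z": 0.06,"ax": 0.002,"ay": 0.004,"az": 0.007,"grip": -1}]'

```text
time: 3.55
tool_pos: [0.6229, -0.2276, -0.0113]
tcp_rot: [-2.899, 0.0, 1.206]
wrist_force: [0.1, 0.5, 0.2]
width: 1.002
grip_force: 0.0
```

Call:
step_arm --series '[{"x": 0,"y": 0,"z": 0,"ax": 0,"ay": 0,"az": 0,"grip": -0.2},{"x": 0,"y": 0,"z": 0,"ax": 0,"ay": 0,"az": 0,"grip": 0.2},{"x": 0,"y": 0,"z": 0,"ax": 0,"ay": 0,"az": 0,"grip": 0.5},{"x": 0,"y": 0,"z": 0,"ax": 0,"ay": 0,"az": 0,"grip": 0.5},{"x": 0,"y": 0,"z": 0,"ax": 0,"ay": 0,"az": 0,"grip": 0.5},{"x": 0,"y": 0,"z": 0,"ax": 0,"ay": 0,"az": 0,"grip": 0.5}]' --force 40

```text
time: 4.15
tool_pos: [0.6241, -0.2279, -0.0103]
tcp_rot: [-2.901, 0.0, 1.204]
wrist_force: [0.9, -0.6, 0.3]
width: 0.648
grip_force: 43.4
```

Run:
```python
from mv import *
from workcell import imaging
from h import *
plan(((.663,-.228,.10),-45,0),G=.058)
c=imaging.read_camera("side")
w=imaging.read_camera("wrist")
np.savez("wrist2.npz",**w)
a=cv2.resize(c["img"][225:300,245:345,::-1],(400,300),interpolation=cv2.INTER_CUBIC)
b=cv2.resize(w["img"][150:300,155:355,::-1],(400,300),interpolation=cv2.INTER_CUBIC)
cv2.imwrite("pics/g2.png",np.hstack([a,b]))
```

```text
t 4.15 q [-0.28  0.99  1.09 -0.2   1.83  1.32] p [ 0.6241 -0.2279 -0.0103] zc [-0.708  0.001 -0.706] w 55.0 F [ 0.9 -0.6  0.3] g 43.4
x,y,z [-1.011e-01  1.000e-04 -9.490e-02] a [-0.001   0.0021 -0.0001] rows>= 2.0
```

```bash
cat >> mv.py <<'E'
def held(d,*T):  # T: (cover centre, tilt, az) with d = centre in tool frame -> TCP targets
    return [(np.array(c)-tool(t,a).apply(d),t,a) for c,t,a in T]
E
python3 - <<'E'
from mv import *
s=bot.read_state();d=Ro.from_rotvec(s["tcp_rot"]).inv().apply(np.array([.663,-.2279,.016])-s["tool_pos"]);print("d",d.round(4).tolist())
plan(*held(d,([.663,-.228,.13],-45,0),([.645,-.228,.15],45,0),([.645,-.228,.05],45,0)))
E
```

```text
d [0.0089, -0.0, -0.0462]
t 4.25 q [-0.28  0.99  1.09 -0.2   1.83  1.32] p [ 0.6241 -0.2279 -0.0103] zc [-0.708  0.001 -0.706] w 55.2 F [ 1.8 -0.6  1.5] g 43.4
x,y,z [-0.1613  0.0002 -0.161 ] a [-0.001   0.0024 -0.0001] rows>= 3.0
x,y,z [ 0.0141 -0.     -0.0193] a [-0.    0.75 -0.  ] rows>= 3.0
x,y,z [ 0.0204 -0.     -0.0125] a [-0.    0.75 -0.  ] rows>= 3.0
x,y,z [ 0.0236 -0.     -0.0037] a [-0.    0.75 -0.  ] rows>= 3.0
x,y,z [ 0.0233 -0.      0.0056] a [-0.    0.75 -0.  ] rows>= 3.0
x,y,z [-0.1414 -0.      0.1414] a [-0. -0.  0.] rows>= 2.0
```

Call:
step_arm --series '[{"x": -0.03,"y": 0,"z": -0.03,"ax": 0,"ay": 0,"az": 0,"grip": 0.5},{"x": -0.09,"y": 0,"z": -0.09,"ax": 0,"ay": 0,"az": 0,"grip": 0.5},{"x": -0.161,"y": 0,"z": -0.161,"ax": 0,"ay": 0.002,"az": 0,"grip": 0.5},{"x": -0.161,"y": 0,"z": -0.161,"ax": 0,"ay": 0.002,"az": 0,"grip": 0.5}]'

```text
time: 4.65
tool_pos: [0.6279, -0.2294, 0.1138]
tcp_rot: [2.906, -0.004, -1.183]
wrist_force: [1.0, -1.2, 0.8]
width: 0.652
grip_force: 43.2
```

Call:
step_arm --series '[{"x": 0.005,"y": 0,"z": -0.007,"ax": 0,"ay": 0.25,"az": 0,"grip": 0.5},{"x": 0.01,"y": 0,"z": -0.014,"ax": 0,"ay": 0.5,"az": 0,"grip": 0.5},{"x": 0.014,"y": 0,"z": -0.019,"ax": 0,"ay": 0.75,"az": 0,"grip": 0.5},{"x": 0.014,"y": 0,"z": -0.019,"ax": 0,"ay": 0.75,"az": 0,"grip": 0.5}]'

```text
time: 5.05
tool_pos: [0.6334, -0.2284, 0.1091]
tcp_rot: [3.082, -0.003, -0.61]
wrist_force: [-0.1, 0.4, -0.2]
width: 0.643
grip_force: 43.1
```

Call:
step_arm --series '[{"x": 0.007,"y": 0,"z": -0.004,"ax": 0,"ay": 0.25,"az": 0,"grip": 0.5},{"x": 0.014,"y": 0,"z": -0.008,"ax": 0,"ay": 0.5,"az": 0,"grip": 0.5},{"x": 0.02,"y": 0,"z": -0.0125,"ax": 0,"ay": 0.75,"az": 0,"grip": 0.5},{"x": 0.02,"y": 0,"z": -0.0125,"ax": 0,"ay": 0.75,"az": 0,"grip": 0.5}]'

```text
time: 5.45
tool_pos: [0.6425, -0.2272, 0.106]
tcp_rot: [-3.139, 0.002, 0.011]
wrist_force: [-1.4, 0.6, -1.2]
width: 0.652
grip_force: 43.2
```

Call:
step_arm --series '[{"x": 0.008,"y": 0,"z": -0.001,"ax": 0,"ay": 0.25,"az": 0,"grip": 0.5},{"x": 0.016,"y": 0,"z": -0.002,"ax": 0,"ay": 0.5,"az": 0,"grip": 0.5},{"x": 0.0236,"y": 0,"z": -0.004,"ax": 0,"ay": 0.75,"az": 0,"grip": 0.5},{"x": 0.0236,"y": 0,"z": -0.004,"ax": 0,"ay": 0.75,"az": 0,"grip": 0.5}]'

```text
time: 5.85
tool_pos: [0.6537, -0.2257, 0.1039]
tcp_rot: [-3.079, 0.002, -0.594]
wrist_force: [-1.5, 0.7, -1.4]
width: 0.651
grip_force: 43.2
```

Call:
step_arm --series '[{"x": 0.008,"y": 0,"z": 0.002,"ax": 0,"ay": 0.25,"az": 0,"grip": 0.5},{"x": 0.016,"y": 0,"z": 0.004,"ax": 0,"ay": 0.5,"az": 0,"grip": 0.5},{"x": 0.0233,"y": 0,"z": 0.0056,"ax": 0,"ay": 0.75,"az": 0,"grip": 0.5},{"x": 0.0233,"y": 0,"z": 0.0056,"ax": 0,"ay": 0.75,"az": 0,"grip": 0.5},{"x": 0.0233,"y": 0,"z": 0.0056,"ax": 0,"ay": 0.75,"az": 0,"grip": 0.5}]'

```text
time: 6.35
tool_pos: [0.6748, -0.2269, 0.1123]
tcp_rot: [-2.896, -0.005, -1.204]
wrist_force: [-0.2, -0.6, -0.4]
width: 0.648
grip_force: 43.2
```

Run:
```python
from mv import *
from h import *
from workcell import imaging
d=[0.0089, 0, -0.0462]
plan(*held(d,([.645,-.228,.05],45,0),([.645,-.228,.041],45,0)))
s=bot.read_state();print("centre",(s["tool_pos"]+Ro.from_rotvec(s["tcp_rot"]).apply(d)).round(4))
c=imaging.read_camera("side");np.savez("side3.npz",**c);w=imaging.read_camera("wrist")
C=np.array(s["tool_pos"]+Ro.from_rotvec(s["tcp_rot"]).apply(d))
x,y=(proj(c,C)[0]-[50,60]).astype(int)
a=cv2.resize(c["img"][y:y+120,x:x+100,::-1],(400,480),interpolation=cv2.INTER_CUBIC)
for sx in(-.016,.012):
  for sy in(-.028,.028):
    for sz in(-.04,.04):
      q=(proj(c,C+[sx,sy,sz])[0]-[x,y]+.5)*4; cv2.circle(a,tuple(int(v) for v in q),2,(0,0,255),-1)
o=np.zeros((480,800,3),np.uint8);o[:,:400]=a;o[:300,400:]=cv2.resize(w["img"][:,:,::-1],(400,300),interpolation=cv2.INTER_AREA)
cv2.imwrite("pics/st.png",o)
```

```text
t 6.35 q [-0.57  0.09  2.22  1.26  0.42 -0.09] p [ 0.6748 -0.2269  0.1123] zc [ 0.709  0.006 -0.705] w 55.1 F [-0.2 -0.6 -0.4] g 43.2
x,y,z [-0.1485  0.0029  0.1379] a [-0.012  -0.0053  0.002 ] rows>= 3.0
x,y,z [-0.0127  0.      0.0127] a [-0. -0. -0.] rows>= 1.0
centre [ 0.6483 -0.2272  0.1512]
```

View pics/st.png

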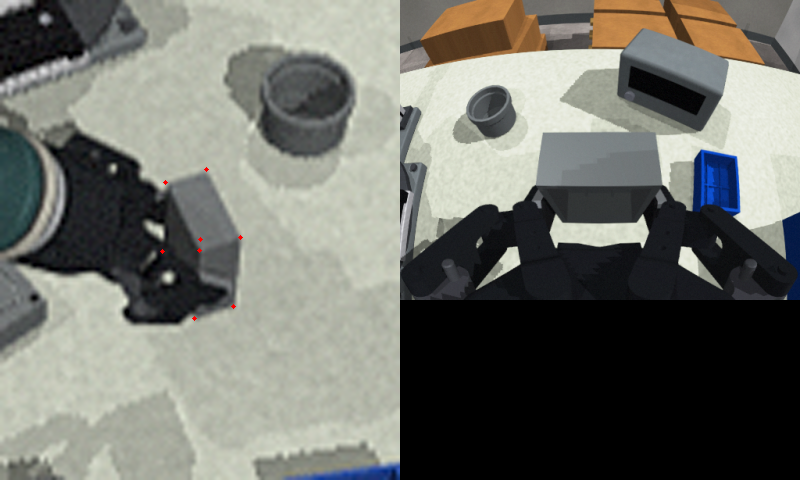

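The model overlay (red dots) fits the held cover: it is on end with its panel facing away from the base, clear of the cap and the blue part. I'll lower it onto its end.

Call:
step_arm --series '[{"x": -0.05,"y": 0.001,"z": 0.045,"ax": -0.012,"ay": -0.005,"az": 0.002,"grip": 0.5},{"x": -0.1,"y": 0.003,"z": 0.09,"ax": -0.012,"ay": -0.005,"az": 0.002,"grip": 0.5},{"x": -0.13,"y": 0.003,"z": 0.12,"ax": -0.012,"ay": -0.005,"az": 0.002,"grip": 0.5},{"x": -0.1485,"y": 0.003,"z": 0.138,"ax": -0.012,"ay": -0.005,"az": 0.002,"grip": 0.5},{"x": -0.1485,"y": 0.003,"z": 0.138,"ax": -0.012,"ay": -0.005,"az": 0.002,"grip": 0.5},{"x": -0.1485,"y": 0.003,"z": 0.138,"ax": -0.012,"ay": -0.005,"az": 0.002,"grip": 0.5}]'

```text
time: 7.05
tool_pos: [0.6703, -0.2293, 0.0109]
tcp_rot: [2.9, -0.003, 1.2]
wrist_force: [0.2, -0.3, -0.6]
width: 0.65
grip_force: 43.2
```

Run:
```python
from mv import *
d=[0.0089, 0, -0.0462]
plan(*held(d,([.645,-.228,.0395],45,0)))
s=bot.read_state();print("centre",(s["tool_pos"]+Ro.from_rotvec(s["tcp_rot"]).apply(d)).round(4))
```

```text
t 7.05 q [-0.57  0.27  2.26  1.79  0.4  -0.66] p [ 0.6703 -0.2293  0.0109] zc [ 0.707 -0.004 -0.708] w 55.2 F [ 0.2 -0.3 -0.6] g 43.2
x,y,z [-0.0132 -0.0026  0.0162] a [ 0.0067  0.0014 -0.0006] rows>= 1.0
centre [ 0.644  -0.2291  0.0499]
```

Call:
step_arm --series '[{"x": -0.004,"y": -0.001,"z": 0.005,"ax": 0.007,"ay": 0.001,"az": 0,"grip": 0.5},{"x": -0.008,"y": -0.0026,"z": 0.01,"ax": 0.007,"ay": 0.001,"az": 0,"grip": 0.5},{"x": -0.011,"y": -0.0026,"z": 0.0135,"ax": 0.007,"ay": 0.001,"az": 0,"grip": 0.5},{"x": -0.013,"y": -0.0026,"z": 0.0155,"ax": 0.007,"ay": 0.001,"az": 0,"grip": 0.5},{"x": -0.013,"y": -0.0026,"z": 0.0155,"ax": 0.007,"ay": 0.001,"az": 0,"grip": 0.5},{"x": -0.013,"y": -0.0026,"z": 0.0155,"ax": 0.007,"ay": 0.001,"az": 0,"grip": 0.5}]'

```text
time: 7.65
tool_pos: [0.6706, -0.2285, 0.0034]
tcp_rot: [2.899, -0.003, 1.207]
wrist_force: [-2.3, 1.8, 8.5]
width: 0.648
grip_force: 44.2
```

Run:
```python
from mv import *
d=[0.0089, 0, -0.0462]
plan(*held(d,([.645,-.228,.0395],45,0)))
s=bot.read_state();print("centre",(s["tool_pos"]+Ro.from_rotvec(s["tcp_rot"]).apply(d)).round(4))
```

```text
t 7.65 q [-0.57  0.29  2.26  1.84  0.41 -0.71] p [ 0.6706 -0.2285  0.0034] zc [ 0.71  -0.002 -0.704] w 55.1 F [-2.3  1.8  8.5] g 44.2
x,y,z [-0.0029 -0.001   0.005 ] a [ 0.004  -0.0076 -0.002 ] rows>= 1.0
centre [ 0.6441 -0.2284  0.0422]
```

Call:
step_arm --series '[{"x": 0.001,"y": 0,"z": -0.001,"ax": 0,"ay": 0,"az": 0,"grip": 0.5},{"x": 0.001,"y": 0,"z": -0.001,"ax": 0,"ay": 0,"az": 0,"grip": -0.4},{"x": 0.001,"y": 0,"z": -0.001,"ax": 0,"ay": 0,"az": 0,"grip": -0.7},{"x": 0.001,"y": 0,"z": -0.001,"ax": 0,"ay": 0,"az": 0,"grip": -1},{"x": 0.001,"y": 0,"z": -0.001,"ax": 0,"ay": 0,"az": 0,"grip": -1},{"x": 0.001,"y": 0,"z": -0.02,"ax": 0,"ay": 0,"az": 0,"grip": -1},{"x": 0.001,"y": 0,"z": -0.06,"ax": 0,"ay": 0,"az": 0,"grip": -1},{"x": 0.001,"y": 0,"z": -0.12,"ax": 0,"ay": 0,"az": 0,"grip": -1},{"x": 0.001,"y": 0,"z": -0.2,"ax": 0,"ay": 0,"az": 0,"grip": -1},{"x": 0.001,"y": 0,"z": -0.26,"ax": 0,"ay": 0,"az": 0,"grip": -1},{"x": 0.001,"y": 0,"z": -0.26,"ax": 0,"ay": 0,"az": 0,"grip": -1}]'

```text
time: 8.75
tool_pos: [0.5762, -0.2289, 0.0949]
tcp_rot: [2.897, -0.004, 1.201]
wrist_force: [0.6, 0.5, 1.2]
width: 1.0
grip_force: 0.0
```

Run:
```python
from mv import *
from h import *
from workcell import imaging
plan(((.644,-.228,.20),0,0),((.644,-.228,.20),-45,0),((.644,-.228,.042),-45,0),G=.058)
c=imaging.read_camera("side");np.savez("side4.npz",**c);w=imaging.read_camera("top");np.savez("top4.npz",**w)
C=np.array([.644,-.2284,.04]);tiles=[]
for cc in(c,w):
  x,y=(proj(cc,C)[0]-[25,30]).astype(int)
  a=cv2.resize(cc["img"][y:y+60,x:x+50,::-1],(400,480),interpolation=cv2.INTER_CUBIC)
  for sx in(-.016,.012):
   for sy in(-.028,.028):
    for sz in(-.04,.04):
      q=(proj(cc,C+[sx,sy,sz])[0]-[x,y]+.5)*8; cv2.circle(a,tuple(int(v) for v in q),2,(0,0,255),-1)
  tiles.append(a)
cv2.imwrite("pics/st2.png",np.hstack(tiles))
```

```text
t 8.75 q [-0.7  -0.04  2.39  1.31  0.49 -0.25] p [ 0.5762 -0.2289  0.0949] zc [ 0.707 -0.006 -0.707] w 85.0 F [0.6 0.5 1.2] g 0.0
x,y,z [ 0.0812 -0.001   0.0146] a [ 0.005  -0.7504 -0.0022] rows>= 3.0
x,y,z [ 0.0807 -0.0009 -0.0176] a [ 0.005  -0.7504 -0.0022] rows>= 3.0
x,y,z [-0.041 -0.    -0.017] a [-0.   -0.75  0.  ] rows>= 3.0
x,y,z [-0.0444 -0.      0.    ] a [-0.   -0.75  0.  ] rows>= 3.0
x,y,z [ 0.2234 -0.      0.2234] a [ 0.  0. -0.] rows>= 4.0
```

View pics/st2.png

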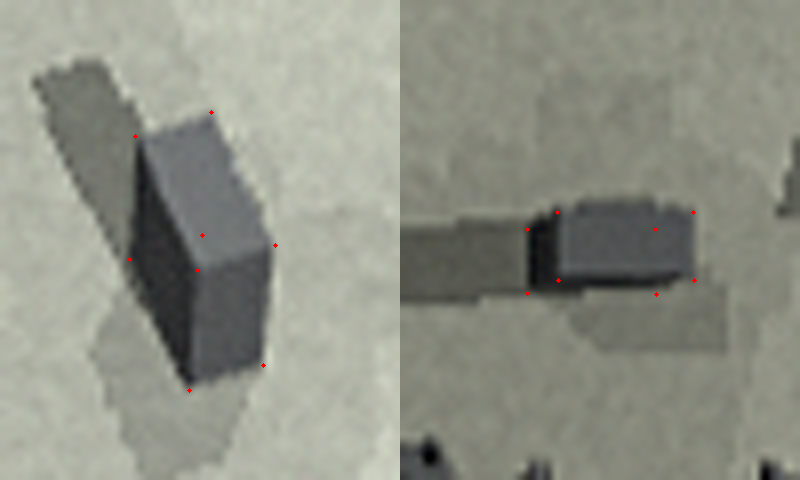

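Run:
```python
from mv import *
plan(((.60,-.228,.22),0,0),((.6455,-.228,.22),-45,0),((.6455,-.228,.04),-45,0),G=.058)
```

```text
t 8.85 q [-0.7  -0.04  2.39  1.32  0.49 -0.25] p [ 0.5768 -0.2284  0.0927] zc [ 0.706 -0.004 -0.708] w 85.1 F [-0.4  0.3  0.8] g 0.0
x,y,z [ 0.0654 -0.0003 -0.0328] a [ 0.003  -0.7486 -0.0028] rows>= 3.0
x,y,z [ 0.0479 -0.0003 -0.0552] a [ 0.003  -0.7486 -0.0028] rows>= 3.0
x,y,z [ 0.0045  0.     -0.017 ] a [ 0.   -0.75  0.  ] rows>= 3.0
x,y,z [-0.0024  0.     -0.0174] a [ 0.   -0.75  0.  ] rows>= 3.0
x,y,z [0.2546 0.     0.2546] a [0. 0. 0.] rows>= 4.0
```

Call:
step_arm --series '[{"x": 0.065,"y": 0,"z": -0.033,"ax": 0.003,"ay": -0.25,"az": -0.003,"grip": -1},{"x": 0.065,"y": 0,"z": -0.033,"ax": 0.003,"ay": -0.5,"az": -0.003,"grip": -1},{"x": 0.065,"y": 0,"z": -0.033,"ax": 0.003,"ay": -0.749,"az": -0.003,"grip": -1},{"x": 0.065,"y": 0,"z": -0.033,"ax": 0.003,"ay": -0.749,"az": -0.003,"grip": -1},{"x": 0.065,"y": 0,"z": -0.033,"ax": 0.003,"ay": -0.749,"az": -0.003,"grip": -1}]'

```text
time: 9.35
tool_pos: [0.588, -0.2272, 0.1248]
tcp_rot: [-3.081, 0.002, -0.606]
wrist_force: [-0.3, 0.4, -0.4]
width: 0.998
grip_force: 0.0
```

Call:
step_arm --series '[{"x": 0.048,"y": 0,"z": -0.055,"ax": 0.003,"ay": -0.749,"az": -0.003,"grip": -1},{"x": 0.048,"y": 0,"z": -0.055,"ax": 0.003,"ay": -0.749,"az": -0.003,"grip": -1},{"x": 0.048,"y": 0,"z": -0.055,"ax": 0.003,"ay": -0.749,"az": -0.003,"grip": -1},{"x": 0.048,"y": 0,"z": -0.055,"ax": 0.003,"ay": -0.749,"az": -0.003,"grip": -1}]'

```text
time: 9.75
tool_pos: [0.6034, -0.2258, 0.1587]
tcp_rot: [-3.137, -0.01, -0.0]
wrist_force: [-0.2, 0.6, -0.4]
width: 1.002
grip_force: 0.0
```

Call:
step_arm --series '[{"x": 0.0045,"y": 0,"z": -0.017,"ax": 0,"ay": -0.75,"az": 0,"grip": -1},{"x": 0.0045,"y": 0,"z": -0.017,"ax": 0,"ay": -0.75,"az": 0,"grip": -1},{"x": 0.0045,"y": 0,"z": -0.017,"ax": 0,"ay": -0.75,"az": 0,"grip": -1},{"x": 0.0045,"y": 0,"z": -0.017,"ax": 0,"ay": -0.75,"az": 0,"grip": -1}]'

```text
time: 10.15
tool_pos: [0.6021, -0.2257, 0.1635]
tcp_rot: [-3.073, -0.009, 0.619]
wrist_force: [0.6, -0.7, -0.5]
width: 1.001
grip_force: 0.0
```

Call:
step_arm --series '[{"x": -0.0024,"y": 0,"z": -0.0174,"ax": 0,"ay": -0.75,"az": 0,"grip": -1},{"x": -0.0024,"y": 0,"z": -0.0174,"ax": 0,"ay": -0.75,"az": 0,"grip": -1},{"x": -0.0024,"y": 0,"z": -0.0174,"ax": 0,"ay": -0.75,"az": 0,"grip": -1},{"x": -0.0024,"y": 0,"z": -0.0174,"ax": 0,"ay": -0.75,"az": 0,"grip": -1},{"x": -0.0024,"y": 0,"z": -0.0174,"ax": 0,"ay": -0.75,"az": 0,"grip": -1}]'

```text
time: 10.65
tool_pos: [0.6032, -0.2273, 0.1762]
tcp_rot: [-2.9, -0.006, 1.199]
wrist_force: [0.5, 0.2, 0.6]
width: 1.002
grip_force: 0.0
```

Run:
```python
from mv import *
plan(((.6455,-.228,.04),-45,0),G=.058)
```

```text
t 10.65 q [-0.28  0.78  1.09 -0.22  2.02  1.27] p [ 0.6032 -0.2273  0.1762] zc [-0.706  0.002 -0.708] w 85.1 F [0.5 0.2 0.6] g 0.0
x,y,z [0.2519 0.0031 0.2492] a [-0.0034 -0.003   0.0094] rows>= 4.0
```

Call:
step_arm --series '[{"x": 0.06,"y": 0.003,"z": 0.06,"ax": -0.003,"ay": -0.003,"az": 0.009,"grip": -1},{"x": 0.12,"y": 0.003,"z": 0.12,"ax": -0.003,"ay": -0.003,"az": 0.009,"grip": -1},{"x": 0.17,"y": 0.003,"z": 0.17,"ax": -0.003,"ay": -0.003,"az": 0.009,"grip": -1},{"x": 0.21,"y": 0.003,"z": 0.208,"ax": -0.003,"ay": -0.003,"az": 0.009,"grip": -1},{"x": 0.235,"y": 0.003,"z": 0.232,"ax": -0.003,"ay": -0.003,"az": 0.009,"grip": -1},{"x": 0.252,"y": 0.003,"z": 0.249,"ax": -0.003,"ay": -0.003,"az": 0.009,"grip": -1},{"x": 0.252,"y": 0.003,"z": 0.249,"ax": -0.003,"ay": -0.003,"az": 0.009,"grip": -1},{"x": 0.252,"y": 0.003,"z": 0.249,"ax": -0.003,"ay": -0.003,"az": 0.009,"grip": -1}]'

```text
time: 11.45
tool_pos: [0.6064, -0.2289, 0.0027]
tcp_rot: [2.902, -0.002, -1.197]
wrist_force: [0.0, 0.3, 0.4]
width: 0.995
grip_force: 0.0
```

Call:
step_arm --series '[{"x": 0,"y": 0,"z": 0,"ax": 0,"ay": 0,"az": 0,"grip": -0.4},{"x": 0,"y": 0,"z": 0,"ax": 0,"ay": 0,"az": 0,"grip": -0.2},{"x": 0,"y": 0,"z": 0,"ax": 0,"ay": 0,"az": 0,"grip": 0.2},{"x": 0,"y": 0,"z": 0,"ax": 0,"ay": 0,"az": 0,"grip": 0.5},{"x": 0,"y": 0,"z": 0,"ax": 0,"ay": 0,"az": 0,"grip": 0.5},{"x": 0,"y": 0,"z": 0,"ax": 0,"ay": 0,"az": 0,"grip": 0.5}]' --force 40

```text
time: 12.05
tool_pos: [0.6066, -0.2288, 0.0025]
tcp_rot: [2.901, -0.002, -1.198]
wrist_force: [1.4, -0.4, 6.1]
width: 0.648
grip_force: 43.4
```

Run:
```python
from mv import *
s=bot.read_state();d=Ro.from_rotvec(s["tcp_rot"]).inv().apply(np.array([.6455,s["tool_pos"][1],.040])-s["tool_pos"]);print("d",d.round(4).tolist())
N=[.6152,.0429]
plan(*held(d,([.6455,-.228,.20],-45,0),([.60,-.15,.24],0,0),([*N,.20],45,4.4),([*N,.115],45,4.4)))
```

```text
d [0.0011, 0.0001, -0.054]
t 12.05 q [-0.28  0.94  1.15 -0.21  1.81  1.32] p [ 0.6066 -0.2288  0.0025] zc [-0.706 -0.002 -0.709] w 55.1 F [ 1.4 -0.4  6.1] g 43.4
x,y,z [-0.226  -0.0009 -0.2268] a [ 0.0038 -0.0042 -0.0039] rows>= 4.0
x,y,z [-0.0219 -0.078  -0.0111] a [0.   0.75 0.  ] rows>= 3.0
x,y,z [-0.016  -0.078  -0.0187] a [0.   0.75 0.  ] rows>= 3.0
x,y,z [ 0.0536 -0.1958  0.025 ] a [ 0.0288  0.7496 -0.0695] rows>= 3.0
x,y,z [ 0.0463 -0.1934  0.0478] a [ 0.0288  0.7496 -0.0695] rows>= 3.0
x,y,z [-0.1202 -0.      0.1202] a [0. 0. 0.] rows>= 2.0
```

Call:
step_arm --series '[{"x": -0.03,"y": -0.001,"z": -0.03,"ax": 0.004,"ay": -0.004,"az": -0.004,"grip": 0.5},{"x": -0.09,"y": -0.001,"z": -0.09,"ax": 0.004,"ay": -0.004,"az": -0.004,"grip": 0.5},{"x": -0.16,"y": -0.001,"z": -0.16,"ax": 0.004,"ay": -0.004,"az": -0.004,"grip": 0.5},{"x": -0.226,"y": -0.001,"z": -0.227,"ax": 0.004,"ay": -0.004,"az": -0.004,"grip": 0.5},{"x": -0.226,"y": -0.001,"z": -0.227,"ax": 0.004,"ay": -0.004,"az": -0.004,"grip": 0.5}]'

```text
time: 12.55
tool_pos: [0.6093, -0.2288, 0.171]
tcp_rot: [2.906, -0.003, -1.185]
wrist_force: [1.2, -0.2, -0.0]
width: 0.65
grip_force: 43.0
```

Call:
step_arm --series '[{"x": -0.022,"y": -0.078,"z": -0.011,"ax": 0,"ay": 0.75,"az": 0,"grip": 0.5},{"x": -0.022,"y": -0.078,"z": -0.011,"ax": 0,"ay": 0.75,"az": 0,"grip": 0.5},{"x": -0.022,"y": -0.078,"z": -0.011,"ax": 0,"ay": 0.75,"az": 0,"grip": 0.5},{"x": -0.022,"y": -0.078,"z": -0.011,"ax": 0,"ay": 0.75,"az": 0,"grip": 0.5}]'

```text
time: 12.95
tool_pos: [0.6008, -0.1887, 0.176]
tcp_rot: [-3.082, 0.001, 0.61]
wrist_force: [-0.0, -0.3, -0.4]
width: 0.654
grip_force: 42.9
```

Call:
step_arm --series '[{"x": -0.016,"y": -0.078,"z": -0.019,"ax": 0,"ay": 0.75,"az": 0,"grip": 0.5},{"x": -0.016,"y": -0.078,"z": -0.019,"ax": 0,"ay": 0.75,"az": 0,"grip": 0.5},{"x": -0.016,"y": -0.078,"z": -0.019,"ax": 0,"ay": 0.75,"az": 0,"grip": 0.5},{"x": -0.016,"y": -0.078,"z": -0.019,"ax": 0,"ay": 0.75,"az": 0,"grip": 0.5}]'

```text
time: 13.35
tool_pos: [0.5952, -0.1492, 0.1842]
tcp_rot: [-3.14, 0.001, 0.008]
wrist_force: [0.5, 0.4, -1.7]
width: 0.651
grip_force: 43.0
```

Call:
step_arm --series '[{"x": 0.054,"y": -0.196,"z": 0.025,"ax": 0.029,"ay": 0.75,"az": -0.07,"grip": 0.5},{"x": 0.054,"y": -0.196,"z": 0.025,"ax": 0.029,"ay": 0.75,"az": -0.07,"grip": 0.5},{"x": 0.054,"y": -0.196,"z": 0.025,"ax": 0.029,"ay": 0.75,"az": -0.07,"grip": 0.5},{"x": 0.054,"y": -0.196,"z": 0.025,"ax": 0.029,"ay": 0.75,"az": -0.07,"grip": 0.5}]'

```text
time: 13.75
tool_pos: [0.6207, -0.0497, 0.1678]
tcp_rot: [-3.066, -0.059, -0.592]
wrist_force: [-1.0, -0.3, -1.2]
width: 0.649
grip_force: 43.2
```

Call:
step_arm --series '[{"x": 0.046,"y": -0.193,"z": 0.048,"ax": 0.029,"ay": 0.75,"az": -0.07,"grip": 0.5},{"x": 0.046,"y": -0.193,"z": 0.048,"ax": 0.029,"ay": 0.75,"az": -0.07,"grip": 0.5},{"x": 0.046,"y": -0.193,"z": 0.048,"ax": 0.029,"ay": 0.75,"az": -0.07,"grip": 0.5},{"x": 0.046,"y": -0.193,"z": 0.048,"ax": 0.029,"ay": 0.75,"az": -0.07,"grip": 0.5},{"x": 0.046,"y": -0.193,"z": 0.048,"ax": 0.029,"ay": 0.75,"az": -0.07,"grip": 0.5}]'

```text
time: 14.25
tool_pos: [0.6534, 0.0459, 0.1598]
tcp_rot: [-2.875, -0.11, -1.183]
wrist_force: [0.9, -0.3, -0.2]
width: 0.648
grip_force: 43.5
```

Run:
```python
from mv import *
d=[.0011,.0001,-.054];N=[.6152,.0429]
plan(*held(d,([*N,.105],45,4.4)))
```

```text
t 14.25 q [-0.   -0.15  2.33  0.31  0.19  1.21] p [0.6534 0.0459 0.1598] zc [ 0.702  0.056 -0.71 ] w 55.1 F [ 0.9 -0.3 -0.2] g 43.5
x,y,z [-0.1333  0.0002  0.132 ] a [-0.0032  0.009  -0.002 ] rows>= 2.0
```

Call:
step_arm --series '[{"x": -0.05,"y": 0,"z": 0.05,"ax": -0.003,"ay": 0.009,"az": -0.002,"grip": 0.5},{"x": -0.1,"y": 0,"z": 0.1,"ax": -0.003,"ay": 0.009,"az": -0.002,"grip": 0.5},{"x": -0.133,"y": 0,"z": 0.132,"ax": -0.003,"ay": 0.009,"az": -0.002,"grip": 0.5},{"x": -0.133,"y": 0,"z": 0.132,"ax": -0.003,"ay": 0.009,"az": -0.002,"grip": 0.5},{"x": -0.133,"y": 0,"z": 0.132,"ax": -0.003,"ay": 0.009,"az": -0.002,"grip": 0.5}]'

```text
time: 14.75
tool_pos: [0.6606, 0.0608, 0.1109]
tcp_rot: [-2.826, -0.133, -1.202]
wrist_force: [0.1, 0.4, -1.7]
width: 0.647
grip_force: 43.4
```

Run:
```python
from mv import *
from h import *
from workcell import imaging
d=[.0011,.0001,-.054];N=[.6152,.0429]
plan(*held(d,([*N,.105],45,4.4)))
s=bot.read_state();C=np.array(s["tool_pos"]+Ro.from_rotvec(s["tcp_rot"]).apply(d));print("centre",C.round(4))
M=Ro.from_euler('z',4.4,degrees=True).as_matrix();tiles=[]
for n in("top","side"):
  c=imaging.read_camera(n);np.savez(n+"5.npz",**c)
  x,y=(proj(c,C)[0]-[25,30]).astype(int);print(n,x,y)
  a=cv2.resize(c["img"][y:y+60,x:x+50,::-1],(400,480),interpolation=cv2.INTER_CUBIC)
  for L,Q,col in((C,[.04,.028,.012],(0,0,255)),(C,[.04,.028,-.016],(0,200,255)),(np.r_[N,.072],[.042,.03,0],(0,255,0))):
   for sx in(-1,1):
    for sy in(-1,1):
      q=(proj(c,L+M@(np.array(Q)*[sx,sy,1]))[0]-[x,y]+.5)*8; cv2.circle(a,tuple(int(v) for v in q),2,col,-1)
  tiles.append(a)
cv2.imwrite("pics/nest.png",np.hstack(tiles))
```

```text
t 14.75 q [-0.   -0.05  2.37  1.41  0.1   0.1 ] p [0.6606 0.0608 0.1109] zc [ 0.715  0.096 -0.692] w 55.0 F [ 0.1  0.4 -1.7] g 43.4
x,y,z [-0.0774  0.0305  0.0477] a [-0.0773 -0.0378  0.0003] rows>= 1.0
centre [0.6227 0.0556 0.1491]
top 224 172
side 217 144
```

View pics/nest.png

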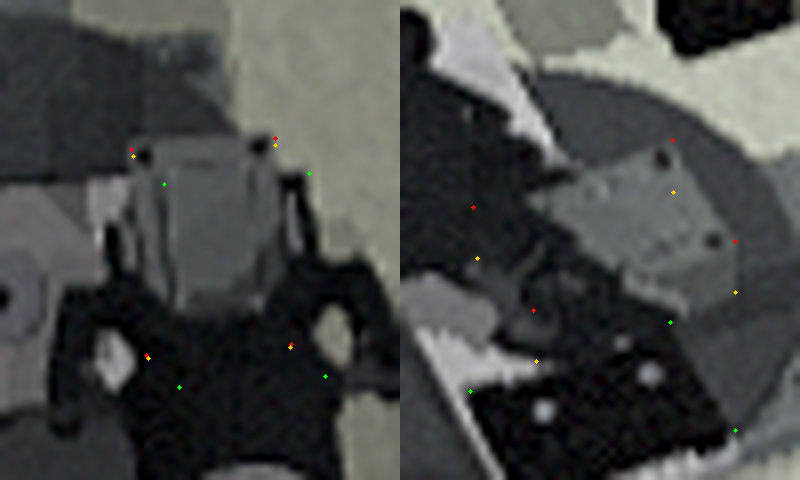

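The picture (8x crops: top left, side right) was taken while the arm lagged near the wrist singularity. The cover is right way up above the nest, its far top corners at (133,150) and (275,138) match the model, and it is offset towards +x/+y. I'll let the arm converge at a safe height.

Run:
```python
from mv import *
d=[.0011,.0001,-.054];N=[.6152,.0429]
plan(*held(d,([*N,.115],45,4.4)))
```

```text
t 14.85 q [-0.   -0.05  2.37  1.41  0.1   0.11] p [0.6591 0.0607 0.1092] zc [ 0.713  0.095 -0.694] w 54.7 F [ 0.2 -0.3 -0.7] g 43.4
x,y,z [-0.0583  0.03    0.0338] a [-0.0765 -0.0323 -0.0038] rows>= 1.0
```

Call:
step_arm --series '[{"x": -0.058,"y": 0.03,"z": 0.034,"ax": -0.077,"ay": -0.032,"az": -0.004,"grip": 0.5},{"x": -0.058,"y": 0.03,"z": 0.034,"ax": -0.077,"ay": -0.032,"az": -0.004,"grip": 0.5},{"x": -0.058,"y": 0.03,"z": 0.034,"ax": -0.077,"ay": -0.032,"az": -0.004,"grip": 0.5},{"x": -0.058,"y": 0.03,"z": 0.034,"ax": -0.077,"ay": -0.032,"az": -0.004,"grip": 0.5},{"x": -0.058,"y": 0.03,"z": 0.034,"ax": -0.077,"ay": -0.032,"az": -0.004,"grip": 0.5},{"x": -0.058,"y": 0.03,"z": 0.034,"ax": -0.077,"ay": -0.032,"az": -0.004,"grip": 0.5}]'

```text
time: 15.45
tool_pos: [0.651, 0.046, 0.0757]
tcp_rot: [-2.875, -0.114, -1.192]
wrist_force: [-0.6, -0.3, -1.0]
width: 0.646
grip_force: 43.5
```

Run:
```python
from mv import *
d=[.0011,.0001,-.054];N=[.6152,.0429]
plan(*held(d,([*N,.115],45,4.4)),*held(d,([*N,.105],45,4.4)))
```

```text
t 15.45 q [ 0.    0.    2.4   2.27  0.07 -0.76] p [0.651  0.046  0.0757] zc [ 0.705  0.053 -0.707] w 54.9 F [-0.6 -0.3 -1. ] g 43.5
x,y,z [0.0026 0.0006 0.0015] a [ 0.0019 -0.0006  0.0056] rows>= 1.0
x,y,z [-0.0141 -0.      0.0141] a [0. 0. 0.] rows>= 1.0
```

```bash
cat > edge.py <<'E'
from h import *
from scipy.ndimage import map_coordinates,gaussian_filter
def score(c,segs,sh):
    g=gaussian_filter(cv2.cvtColor(c["img"],cv2.COLOR_RGB2GRAY).astype(float),.7); s=0
    for a,b in segs:
        p=proj(c,np.linspace(np.add(a,sh),np.add(b,sh),40)); t=p[-1]-p[0]; n=np.array([-t[1],t[0]])/np.linalg.norm(t)
        f=lambda k: map_coordinates(g,(p+k*n)[:,::-1].T,order=1)
        s+=abs((f(.8)-f(-.8)).mean())
    return s/len(segs)
def best(views,R=.005,st=.0005):
    r=np.arange(-R,R+st/2,st)
    S=np.array([[sum(score(c,sg,[dx,dy,0]) for c,sg in views) for dy in r] for dx in r])
    i,j=np.unravel_index(S.argmax(),S.shape); return r[i],r[j],S.max(),S[len(r)//2,len(r)//2]
def rect(C,a,hx,hy,dz):
    M=np.array([[np.cos(a),-np.sin(a),0],[np.sin(a),np.cos(a),0],[0,0,1]])
    return [np.array(C)+M@[sx*hx,sy*hy,dz] for sx,sy in((1,1),(1,-1),(-1,-1),(-1,1))]  # A B C D
E
python3 - <<'E'
from edge import *
from workcell import imaging
from mv import bot,Ro
import numpy as np
t0,s0=cam("top"),cam("side")
a=np.radians(4.4)
A,B,C,D=rect([.6152,.0429,.072],a,.042,.03,0)
for nm,v in(("top",[(t0,[(A,B),(C,D)])]),("side",[(s0,[(A,B),(B,C),(C,D)])]),):
    print("nest",nm,np.round(best(v),4))
print("nest both",np.round(best([(t0,[(A,B),(C,D),(B,(B+C)/2)]),(s0,[(A,B),(C,D)])]),4))
s=bot.read_state();Cc=np.array(s["tool_pos"])+Ro.from_rotvec(s["tcp_rot"]).apply([.0011,.0001,-.054]);print(Cc.round(4))
t,sd=imaging.read_camera("top"),imaging.read_camera("side")
A,B,C,D=rect(Cc,a,.04,.028,.012); m=lambda P,Q,k:P+(Q-P)*k
A2,B2,_,_=rect(Cc,a,.04,.028,-.016)
print("cov top",np.round(best([(t,[(A,B),(A,m(A,D,.4)),(B,m(B,C,.4))])]),4))
print("cov side",np.round(best([(sd,[(A,B),(B,m(B,C,.4)),(B,B2)])]),4))
print("both",np.round(best([(t,[(A,B),(A,m(A,D,.4)),(B,m(B,C,.4))]),(sd,[(A,B),(B,m(B,C,.4))])]),4))
E
```

```text
nest top [5.00000e-04 1.00000e-03 4.38029e+01 4.21661e+01]
nest side [-3.00000e-03 -3.00000e-03  6.19460e+01  3.91673e+01]
nest both [-3.50000e-03  5.00000e-03  8.18875e+01  6.32759e+01]
[0.6137 0.0431 0.1146]
cov top [5.00000e-03 2.00000e-03 1.38094e+01 1.18911e+01]
cov side [ 5.00000e-04 -3.00000e-03  1.51703e+01  1.35102e+01]
both [ 5.00000e-04 -1.50000e-03  2.71679e+01  2.50755e+01]
```

Run:
```python
from mv import *
d=[.0011,.0001,-.054];N=[.6115,.042]
plan(*held(d,([*N,.107],45,4.4)),*held(d,([*N,.098],45,4.4)),*held(d,([*N,.092],45,4.4)))
```

```text
t 15.55 q [ 0.    0.    2.4   2.28  0.07 -0.76] p [0.6503 0.0461 0.0753] zc [ 0.705  0.053 -0.707] w 54.8 F [ 0.6 -0.5 -1. ] g 43.5
x,y,z [-0.0126  0.002   0.0081] a [0.0021 0.0005 0.0074] rows>= 1.0
x,y,z [-0.0127 -0.      0.0127] a [0. 0. 0.] rows>= 1.0
x,y,z [-0.0085  0.      0.0085] a [-0.  0. -0.] rows>= 1.0
```

Call:
step_arm --series '[{"x": -0.0126,"y": 0.002,"z": 0.0081,"ax": 0.002,"ay": 0,"az": 0.007,"grip": 0.5},{"x": -0.0126,"y": 0.002,"z": 0.0081,"ax": 0.002,"ay": 0,"az": 0.007,"grip": 0.5},{"x": -0.0126,"y": 0.002,"z": 0.0081,"ax": 0.002,"ay": 0,"az": 0.007,"grip": 0.5},{"x": -0.016,"y": 0.002,"z": 0.0115,"ax": 0.002,"ay": 0,"az": 0.007,"grip": 0.5},{"x": -0.02,"y": 0.002,"z": 0.0155,"ax": 0.002,"ay": 0,"az": 0.007,"grip": 0.5},{"x": -0.0253,"y": 0.002,"z": 0.0208,"ax": 0.002,"ay": 0,"az": 0.007,"grip": 0.5},{"x": -0.0253,"y": 0.002,"z": 0.0208,"ax": 0.002,"ay": 0,"az": 0.007,"grip": 0.5}]'

```text
time: 16.25
tool_pos: [0.6467, 0.0452, 0.0571]
tcp_rot: [-2.876, -0.11, -1.185]
wrist_force: [0.5, 0.5, -1.0]
width: 0.647
grip_force: 43.5
```

Run:
```python
from mv import *
d=[.0011,.0001,-.054];N=[.6115,.042]
plan(*held(d,([*N,.092],45,4.4)))
s=bot.read_state();print("centre",(s["tool_pos"]+Ro.from_rotvec(s["tcp_rot"]).apply(d)).round(4),s["torque"].round(2))
```

```text
t 16.25 q [-0.    0.04  2.41  2.58  0.1  -1.06] p [0.6467 0.0452 0.0571] zc [ 0.702  0.054 -0.71 ] w 55.0 F [ 0.5  0.5 -1. ] g 43.5
x,y,z [-0.0027  0.0008  0.0086] a [ 0.0002  0.0069 -0.0008] rows>= 1.0
centre [0.6095 0.0422 0.0962] [-0.02  0.47 -0.07]
```

Call:
step_arm --series '[{"x": -0.001,"y": 0.0008,"z": 0.003,"ax": 0,"ay": 0.007,"az": 0,"grip": 0.5},{"x": -0.002,"y": 0.0008,"z": 0.006,"ax": 0,"ay": 0.007,"az": 0,"grip": 0.5},{"x": -0.0027,"y": 0.0008,"z": 0.0086,"ax": 0,"ay": 0.007,"az": 0,"grip": 0.5},{"x": -0.0027,"y": 0.0008,"z": 0.0086,"ax": 0,"ay": 0.007,"az": 0,"grip": 0.5}]'

```text
time: 16.65
tool_pos: [0.6489, 0.0448, 0.0531]
tcp_rot: [-2.874, -0.11, -1.191]
wrist_force: [-0.4, 0.5, -0.6]
width: 0.648
grip_force: 43.5
```

Run:
```python
from mv import *
d=[.0011,.0001,-.054];N=[.6115,.042]
plan(*held(d,([*N,.088],45,4.4)))
s=bot.read_state();print("centre",(s["tool_pos"]+Ro.from_rotvec(s["tcp_rot"]).apply(d)).round(4),s["torque"].round(2))
```

```text
t 16.65 q [-0.    0.05  2.41  2.65  0.12 -1.14] p [0.6489 0.0448 0.0531] zc [ 0.705  0.054 -0.707] w 55.1 F [-0.4  0.5 -0.6] g 43.5
x,y,z [-0.0058 -0.0003  0.0056] a [ 0.0006 -0.0003 -0.0008] rows>= 1.0
centre [0.6116 0.0419 0.092 ] [-0.04  0.45 -0.02]
```

Still no contact force, so it is going on freely. I'll press the last few millimetres gently.

Call:
step_arm --series '[{"x": -0.002,"y": 0,"z": 0.002,"ax": 0,"ay": 0,"az": 0,"grip": 0.5},{"x": -0.004,"y": 0,"z": 0.004,"ax": 0,"ay": 0,"az": 0,"grip": 0.5},{"x": -0.0057,"y": 0,"z": 0.0057,"ax": 0,"ay": 0,"az": 0,"grip": 0.5},{"x": -0.0057,"y": 0,"z": 0.0057,"ax": 0,"ay": 0,"az": 0,"grip": 0.5}]'

```text
time: 17.05
tool_pos: [0.6515, 0.0452, 0.052]
tcp_rot: [-2.869, -0.111, -1.199]
wrist_force: [-1.7, 0.6, 6.5]
width: 0.649
grip_force: 44.2
```

Run:
```python
from mv import *
d=[.0011,.0001,-.054];N=[.6115,.042]
plan(*held(d,([*N,.086],45,4.4)))
s=bot.read_state();print("centre",(s["tool_pos"]+Ro.from_rotvec(s["tcp_rot"]).apply(d)).round(4),s["torque"].round(2))
```

```text
t 17.05 q [-0.    0.06  2.41  2.69  0.13 -1.18] p [0.6515 0.0452 0.052 ] zc [ 0.709  0.055 -0.703] w 55.2 F [-1.7  0.6  6.5] g 44.2
x,y,z [-0.0109 -0.      0.0032] a [-0.0005 -0.012   0.0005] rows>= 1.0
centre [0.6139 0.0422 0.0908] [-0.12 -0.07  0.07]
```

Call:
step_arm --series '[{"x": 0,"y": 0,"z": 0,"ax": 0,"ay": 0,"az": 0,"grip": 0},{"x": 0,"y": 0,"z": 0,"ax": 0,"ay": 0,"az": 0,"grip": -0.6},{"x": 0,"y": 0,"z": 0,"ax": 0,"ay": 0,"az": 0,"grip": -1},{"x": 0,"y": 0,"z": 0,"ax": 0,"ay": 0,"az": 0,"grip": -1},{"x": 0,"y": 0,"z": -0.03,"ax": 0,"ay": 0,"az": 0,"grip": -1},{"x": 0,"y": 0,"z": -0.08,"ax": 0,"ay": 0,"az": 0,"grip": -1},{"x": 0,"y": 0,"z": -0.16,"ax": 0,"ay": 0,"az": 0,"grip": -1},{"x": 0,"y": 0,"z": -0.24,"ax": 0,"ay": 0,"az": 0,"grip": -1},{"x": 0,"y": 0,"z": -0.3,"ax": 0,"ay": 0,"az": 0,"grip": -1},{"x": 0,"y": 0,"z": -0.3,"ax": 0,"ay": 0,"az": 0,"grip": -1}]'

```text
time: 18.05
tool_pos: [0.6065, 0.0576, 0.0951]
tcp_rot: [-2.839, -0.131, -1.182]
wrist_force: [-0.3, -0.0, -0.2]
width: 0.997
grip_force: 0.0
```

Run:
```python
from edge import *
from workcell import imaging
from mv import *
t,s=imaging.read_camera("top"),imaging.read_camera("side")
np.savez("top6.npz",**t);np.savez("side6.npz",**s)
# height check: visible +x/-y vertical edges and top outline at home height vs raised
for dz in(-.004,-.002,0,.002,.004,.006,.01):
    A,B,C,D=rect([.6152,.0429,.088+dz],np.radians(4.4),.04,.028,.012)
    print(dz,"side",np.round(best([(s,[(A,B),(B,C),(C,D),(D,A)])]),4),"top",np.round(best([(t,[(A,B),(B,C),(C,D),(D,A)])]),4))
plan(((.58,.15,.25),0,4.4),((.600,.2423,.18),0,0),G=.058)
```

```text
-0.004 side [5.00000e-04 1.00000e-03 1.57851e+01 1.52264e+01] top [-0.00000e+00  1.50000e-03  1.85524e+01  1.78657e+01]
-0.002 side [-0.00000e+00 -5.00000e-04  1.58883e+01  1.58468e+01] top [-0.00000e+00  1.50000e-03  1.86253e+01  1.79324e+01]
0 side [-1.00000e-03  5.00000e-03  1.74264e+01  1.53081e+01] top [-5.00000e-04  1.50000e-03  1.86618e+01  1.79608e+01]
0.002 side [-2.00000e-03  5.00000e-03  1.91858e+01  1.43044e+01] top [-5.00000e-04  1.50000e-03  1.87708e+01  1.79426e+01]
0.004 side [-2.50000e-03  5.00000e-03  2.01453e+01  1.37149e+01] top [-5.00000e-04  1.50000e-03  1.88466e+01  1.78842e+01]
0.006 side [-3.00000e-03  4.50000e-03  2.03792e+01  1.43649e+01] top [-5.00000e-04  1.50000e-03  1.88790e+01  1.77852e+01]
0.01 side [-4.00000e-03 -0.00000e+00  2.04554e+01  1.44748e+01] top [-1.00000e-03  1.50000e-03  1.89957e+01  1.74996e+01]
t 18.15 q [-0.01 -0.13  2.47  1.46  0.1   0.05] p [0.6069 0.0576 0.0959] zc [ 0.706  0.091 -0.702] w 84.9 F [-0.3 -0.8 -0.4] g 0.0
x,y,z [ 0.0547 -0.097  -0.078 ] a [-0.0324 -0.7561  0.0159] rows>= 3.0
x,y,z [ 0.0193 -0.0958 -0.0945] a [-0.0324 -0.7561  0.0159] rows>= 3.0
x,y,z [ 0.054 -0.181  0.14 ] a [-0.     -0.      0.1467] rows>= 3.0
```

Run:
```python
from mv import *
plan(((.615,.044,.2),0,4.4),((.615,.044,.13),0,4.4),G=.037)
```

```text
t 18.15 q [-0.01 -0.13  2.47  1.46  0.1   0.05] p [0.6069 0.0576 0.0959] zc [ 0.706  0.091 -0.702] w 84.9 F [-0.3 -0.8 -0.4] g 0.0
x,y,z [ 0.0527  0.0128 -0.0426] a [-0.0324 -0.7561  0.0159] rows>= 3.0
x,y,z [ 0.0323  0.0133 -0.0594] a [-0.0324 -0.7561  0.0159] rows>= 3.0
x,y,z [-0.    0.    0.14] a [-0. -0.  0.] rows>= 2.0
```

Call:
step_arm --series '[{"x": 0.053,"y": 0.013,"z": -0.043,"ax": -0.032,"ay": -0.756,"az": 0.016,"grip": 0},{"x": 0.053,"y": 0.013,"z": -0.043,"ax": -0.032,"ay": -0.756,"az": 0.016,"grip": 1},{"x": 0.053,"y": 0.013,"z": -0.043,"ax": -0.032,"ay": -0.756,"az": 0.016,"grip": 1},{"x": 0.053,"y": 0.013,"z": -0.043,"ax": -0.032,"ay": -0.756,"az": 0.016,"grip": 1},{"x": 0.053,"y": 0.013,"z": -0.043,"ax": -0.032,"ay": -0.756,"az": 0.016,"grip": 1}]'

```text
time: 18.65
tool_pos: [0.6118, 0.0633, 0.1266]
tcp_rot: [-2.906, -0.176, -0.845]
wrist_force: [0.4, 2.1, -0.1]
width: 0.141
grip_force: 0.0
```

Call:
step_arm --series '[{"x": 0.032,"y": 0.013,"z": -0.059,"ax": -0.032,"ay": -0.756,"az": 0.016,"grip": 1},{"x": 0.032,"y": 0.013,"z": -0.059,"ax": -0.032,"ay": -0.756,"az": 0.016,"grip": 1},{"x": 0.032,"y": 0.013,"z": -0.059,"ax": -0.032,"ay": -0.756,"az": 0.016,"grip": 1},{"x": 0.032,"y": 0.013,"z": -0.059,"ax": -0.032,"ay": -0.756,"az": 0.016,"grip": 1},{"x": 0.032,"y": 0.013,"z": -0.059,"ax": -0.032,"ay": -0.756,"az": 0.016,"grip": 1}]'

```text
time: 19.15
tool_pos: [0.6118, 0.0555, 0.1593]
tcp_rot: [-3.049, -0.192, -0.267]
wrist_force: [-0.6, 0.1, -0.3]
width: -0.001
grip_force: 0.0
```

Run:
```python
from mv import *
plan(((.615,.044,.113),0,4.4),G=.037)
```

```text
t 19.15 q [-0.    0.06  1.93  0.1   0.99  1.39] p [0.6118 0.0555 0.1593] zc [ 0.168  0.085 -0.982] w -0.1 F [-0.6  0.1 -0.3] g 0.0
x,y,z [-0.0262  0.0342  0.1627] a [-0.1298 -0.3384  0.0931] rows>= 2.0
```

Call:
step_arm --series '[{"x": -0.026,"y": 0.034,"z": 0.02,"ax": -0.13,"ay": -0.338,"az": 0.093,"grip": 1},{"x": -0.026,"y": 0.034,"z": 0.06,"ax": -0.13,"ay": -0.338,"az": 0.093,"grip": 1},{"x": -0.026,"y": 0.034,"z": 0.11,"ax": -0.13,"ay": -0.338,"az": 0.093,"grip": 1},{"x": -0.026,"y": 0.034,"z": 0.145,"ax": -0.13,"ay": -0.338,"az": 0.093,"grip": 1},{"x": -0.026,"y": 0.034,"z": 0.163,"ax": -0.13,"ay": -0.338,"az": 0.093,"grip": 1},{"x": -0.026,"y": 0.034,"z": 0.163,"ax": -0.13,"ay": -0.338,"az": 0.093,"grip": 1},{"x": -0.026,"y": 0.034,"z": 0.163,"ax": -0.13,"ay": -0.338,"az": 0.093,"grip": 1}]'

```text
time: 19.85
tool_pos: [0.6151, 0.0424, 0.078]
tcp_rot: [3.136, 0.117, 0.003]
wrist_force: [-0.0, -1.0, 1.1]
width: 0.002
grip_force: 0.0
```

Call:
step_arm --series '[{"x": 0,"y": 0,"z": 0.004,"ax": 0,"ay": 0,"az": 0,"grip": 1},{"x": 0,"y": 0,"z": 0.008,"ax": 0,"ay": 0,"az": 0,"grip": 1},{"x": 0,"y": 0,"z": 0.011,"ax": 0,"ay": 0,"az": 0,"grip": 1},{"x": 0,"y": 0,"z": 0.011,"ax": 0,"ay": 0,"az": 0,"grip": 1}]'

```text
time: 20.25
tool_pos: [0.6153, 0.0423, 0.0721]
tcp_rot: [3.136, 0.116, 0.002]
wrist_force: [-0.2, -0.6, 0.5]
width: -0.0
grip_force: 0.0
```

Call:
step_arm --series '[{"x": 0,"y": 0,"z": 0.004,"ax": 0,"ay": 0,"az": 0,"grip": 1},{"x": 0,"y": 0,"z": 0.008,"ax": 0,"ay": 0,"az": 0,"grip": 1},{"x": 0,"y": 0,"z": 0.008,"ax": 0,"ay": 0,"az": 0,"grip": 1}]'

```text
time: 20.55
tool_pos: [0.6161, 0.0424, 0.0708]
tcp_rot: [3.136, 0.117, 0.004]
wrist_force: [-4.5, -0.3, 12.5]
width: 0.001
grip_force: 6.2
```

Call:
step_arm --series '[{"x": 0,"y": 0,"z": 0.003,"ax": 0,"ay": 0,"az": 0,"grip": 1},{"x": 0,"y": 0,"z": 0.003,"ax": 0,"ay": 0,"az": 0,"grip": 1}]'

```text
time: 20.75
tool_pos: [0.6163, 0.0423, 0.0707]
tcp_rot: [3.136, 0.117, 0.005]
wrist_force: [-7.7, -0.7, 19.2]
width: 0.002
grip_force: 9.6
```

Call:
step_arm --series '[{"x": 0,"y": 0,"z": -0.03,"ax": 0,"ay": 0,"az": 0,"grip": 1},{"x": 0,"y": 0,"z": -0.08,"ax": 0,"ay": 0,"az": 0,"grip": 1},{"x": -0.082,"y": -0.29,"z": -0.08,"ax": 0,"ay": 0,"az": 0,"grip": 1},{"x": -0.082,"y": -0.29,"z": -0.08,"ax": 0,"ay": 0,"az": 0,"grip": 1},{"x": -0.082,"y": -0.29,"z": -0.08,"ax": 0,"ay": 0,"az": 0,"grip": 1},{"x": -0.082,"y": -0.29,"z": -0.08,"ax": 0,"ay": 0,"az": 0,"grip": 1},{"x": -0.082,"y": -0.29,"z": -0.04,"ax": 0,"ay": 0,"az": 0,"grip": 1},{"x": -0.082,"y": -0.29,"z": 0.03,"ax": 0,"ay": 0,"az": 0,"grip": 1},{"x": -0.082,"y": -0.29,"z": 0.06,"ax": 0,"ay": 0,"az": 0,"grip": 1},{"x": -0.082,"y": -0.29,"z": 0.06,"ax": 0,"ay": 0,"az": 0,"grip": 1}]'

```text
time: 21.75
tool_pos: [0.561, 0.1824, 0.0328]
tcp_rot: [3.134, 0.116, -0.008]
wrist_force: [-0.9, -0.7, -0.7]
width: -0.0
grip_force: 0.0
```

Call:
step_arm --series '[{"x": 0.05,"y": 0,"z": 0,"ax": 0,"ay": 0,"az": 0,"grip": 1},{"x": 0.05,"y": 0,"z": 0,"ax": 0,"ay": 0,"az": 0,"grip": 1},{"x": 0.05,"y": 0,"z": 0.004,"ax": 0,"ay": 0,"az": 0,"grip": 1},{"x": 0.05,"y": 0,"z": 0.008,"ax": 0,"ay": 0,"az": 0,"grip": 1},{"x": 0.05,"y": 0,"z": 0.008,"ax": 0,"ay": 0,"az": 0,"grip": 1}]'

```text
time: 22.25
tool_pos: [0.5879, 0.1853, 0.0319]
tcp_rot: [3.136, 0.116, 0.001]
wrist_force: [-0.2, 0.5, -0.8]
width: -0.002
grip_force: 0.0
```

Call:
step_arm --series '[{"x": 0,"y": 0,"z": 0.004,"ax": 0,"ay": 0,"az": 0,"grip": 1},{"x": 0,"y": 0,"z": 0.004,"ax": 0,"ay": 0,"az": 0,"grip": 1},{"x": 0,"y": 0,"z": 0.006,"ax": 0,"ay": 0,"az": 0,"grip": 1},{"x": 0,"y": 0,"z": 0.006,"ax": 0,"ay": 0,"az": 0,"grip": 1}]'

```text
time: 22.65
tool_pos: [0.5885, 0.1856, 0.0289]
tcp_rot: [3.136, 0.117, 0.002]
wrist_force: [0.6, 0.7, 0.2]
width: -0.001
grip_force: 0.0
```

Call:
step_arm --series '[{"x": 0,"y": 0,"z": 0.002,"ax": 0,"ay": 0,"az": 0,"grip": 1},{"x": 0,"y": 0,"z": 0.004,"ax": 0,"ay": 0,"az": 0,"grip": 1},{"x": 0,"y": 0,"z": 0.004,"ax": 0,"ay": 0,"az": 0,"grip": 1}]'

```text
time: 22.95
tool_pos: [0.5888, 0.1856, 0.027]
tcp_rot: [3.136, 0.116, 0.002]
wrist_force: [-0.3, 0.7, -0.0]
width: 0.001
grip_force: 0.0
```

Call:
step_arm --series '[{"x": 0,"y": 0,"z": 0.003,"ax": 0,"ay": 0,"az": 0,"grip": 1},{"x": 0,"y": 0,"z": 0.003,"ax": 0,"ay": 0,"az": 0,"grip": 1}]'

```text
time: 23.15
tool_pos: [0.5897, 0.1859, 0.0269]
tcp_rot: [3.136, 0.116, 0.005]
wrist_force: [-1.2, -0.7, 5.5]
width: -0.001
grip_force: 2.7
```

The plate top reads 43.9 mm below the cover's panel, against 44 mm nominal, so the cover is fully home. Next is the knob.

Run:
```python
from mv import *
plan(((.600,.2425,.12),0,4.4),((.600,.2425,.040),0,4.4))
```

```text
t 23.15 q [ 0.27  0.31  1.88 -0.    0.95  1.77] p [0.5897 0.1859 0.0269] zc [ 0.003 -0.003 -1.   ] w -0.1 F [-1.2 -0.7  5.5] g 2.7
x,y,z [ 0.0296 -0.1108 -0.1865] a [ 0.006  -0.0054 -0.005 ] rows>= 3.0
x,y,z [0.   0.   0.16] a [-0.  0. -0.] rows>= 2.0
```

Call:
step_arm --series '[{"x": 0,"y": 0,"z": -0.1,"ax": 0,"ay": 0,"az": 0,"grip": 1},{"x": 0,"y": 0,"z": -0.187,"ax": 0,"ay": 0,"az": 0,"grip": 0},{"x": 0.03,"y": -0.111,"z": -0.187,"ax": 0.006,"ay": -0.005,"az": -0.005,"grip": -1},{"x": 0.03,"y": -0.111,"z": -0.187,"ax": 0.006,"ay": -0.005,"az": -0.005,"grip": -1},{"x": 0.03,"y": -0.111,"z": -0.187,"ax": 0.006,"ay": -0.005,"az": -0.005,"grip": -1},{"x": 0.03,"y": -0.111,"z": -0.187,"ax": 0.006,"ay": -0.005,"az": -0.005,"grip": -1},{"x": 0.03,"y": -0.111,"z": -0.187,"ax": 0.006,"ay": -0.005,"az": -0.005,"grip": -1}]'

```text
time: 23.85
tool_pos: [0.5984, 0.2411, 0.1174]
tcp_rot: [3.138, 0.12, -0.006]
wrist_force: [0.6, 0.9, -0.7]
width: 0.99
grip_force: 0.0
```

Run:
```python
from mv import *
plan(((.600,.2425,.040),0,4.4))
from workcell import imaging
from h import *
# knob in wrist view: dark disc centre
c=imaging.read_camera("wrist");np.savez("wrist7.npz",**c)
def pw(X):
    P=c["R"]@X+c["t"]; r=np.hypot(P[0],P[1]); th=np.arctan2(r,P[2]); return np.array([c["cx"]+c["fx"]*th*P[0]/r,c["cy"]+c["fy"]*th*P[1]/r])
k=pw(np.array([.6,.2425,.1]));print("pred",k.round(1),"1mm x,y",(pw(np.array([.61,.2425,.1]))-k).round(1),(pw(np.array([.6,.2525,.1]))-k).round(1))
g=cv2.cvtColor(c["img"],cv2.COLOR_RGB2GRAY);x,y=k.astype(int)
for r in range(y-40,y+41,4): print(r,' '.join(f"{v:3d}" for v in g[r,x-44:x+45:4]))
```

```text
t 23.85 q [ 0.34  0.27  1.75 -0.    1.13  1.84] p [0.5984 0.2411 0.1174] zc [-0.004 -0.002 -1.   ] w 84.1 F [ 0.6  0.9 -0.7] g 0.0
x,y,z [ 0.0041 -0.0028  0.1549] a [ 0.003   0.0077 -0.0009] rows>= 2.0
pred [251.1 205.8] 1mm x,y [  1.1 -14. ] [-14.5  -1. ]
165 142 146 200 212 209 212 210 210 211 196 196 200 200 197 197 198 200 212 211 215 214 213 215
169 146 140 197 208 210 211 211 210 211 197 196 197 197 198 196 196 200 213 215 213 214 214 215
173 148 141 194 207 210 207 208 211 210 194 195 196 194 195 194 196 197 213 212 211 214 213 213
177 144 146 160 206 207 209 207 208 208 194 193 192 194 194 196 193 194 212 209 209 210 210 211
181 144 142 137 143 143 143 210 211 211 195 197 135 194 196 196 198 213 214 215 213 214 215 215
185 145 146 140 145 147 146 147 145 130  81  87  66 105  94 202 217 217 218 217 218 218 216 218
189 141 141 140 144 146 145 145 142  94  11   7  12  13  12  87 214 214 215 216 215 214 214 214
193 139 137 131 139 139 141 138  82   8  14  10  14  12  16  11 124 181 210 213 213 214 214 216
197 137 139 131 139 138 139 139   9  11  17  21  18  18  18  16  12 181 180
[... 472 characters left out ...]
 185 187 184 213 215 215 216
221 151 149 131 204 204 204 207 204   9  16  17  18  18  14  12 184 179 181 205 211 210 211 211
225 142 134 132 208 210 211 211 211 213 205  22  15  10 203 212 190 189 218 216 218 216 220 220
229 138 132 135 203 206 204 205 206 207 178 180 178 208 209 210 208 209 209 209 210 210 209 210
233 141 149 139 210 210 209 212 211 183 184 183 184 185 212 212 213 215 214 218 213 213 214 214
237 202 139 137 209 206 209 209 213 184 181 185 185 184 184 210 212 214 214 214 213 212 212 214
241 211 139 133 207 208 208 210 210 182 182 181 182 183 183 183 205 208 209 210 212 214 207 209
245 212 211 142 138 149 139 145 145 147  56  53  55  53  51  48  51  53  54  55  51  54  55  55
```

Call:
step_arm --series '[{"x": 0.004,"y": -0.003,"z": 0.04,"ax": 0.003,"ay": 0.008,"az": 0,"grip": -1},{"x": 0.004,"y": -0.003,"z": 0.09,"ax": 0.003,"ay": 0.008,"az": 0,"grip": -1},{"x": 0.004,"y": -0.003,"z": 0.13,"ax": 0.003,"ay": 0.008,"az": 0,"grip": -1},{"x": 0.004,"y": -0.003,"z": 0.152,"ax": 0.003,"ay": 0.008,"az": 0,"grip": -1},{"x": 0.004,"y": -0.003,"z": 0.152,"ax": 0.003,"ay": 0.008,"az": 0,"grip": -1},{"x": 0.004,"y": -0.003,"z": 0.152,"ax": 0.003,"ay": 0.008,"az": 0,"grip": 0},{"x": 0.004,"y": -0.003,"z": 0.152,"ax": 0.003,"ay": 0.008,"az": 0,"grip": 0.6},{"x": 0.004,"y": -0.003,"z": 0.152,"ax": 0.003,"ay": 0.008,"az": 0,"grip": 1},{"x": 0.004,"y": -0.003,"z": 0.152,"ax": 0.003,"ay": 0.008,"az": 0,"grip": 1},{"x": 0.004,"y": -0.003,"z": 0.152,"ax": 0.003,"ay": 0.008,"az": 0,"grip": 1}]' --force 60

```text
time: 24.9
tool_pos: [0.6022, 0.2441, 0.0442]
tcp_rot: [-3.138, -0.121, -0.008]
wrist_force: [0.2, -0.9, 5.1]
width: 0.295
grip_force: 59.0
```

Run:
```python
from mv import *
plan(((.600,.2425,.052),0,4.4))
```

```text
t 24.9 q [ 0.35  0.34  1.8  -0.    0.99  1.84] p [0.6022 0.2441 0.0442] zc [ 0.005  0.002 -1.   ] w 25.0 F [ 0.2 -0.9  5.1] g 59.0
x,y,z [-0.0046  0.0028 -0.0156] a [-0.0024 -0.0093  0.0005] rows>= 1.0
```

Call:
step_arm --series '[{"x": 0,"y": 0,"z": -0.008,"ax": 0,"ay": 0,"az": 0,"grip": 1},{"x": 0,"y": 0,"z": -0.016,"ax": 0,"ay": 0,"az": 0,"grip": 1},{"x": 0,"y": 0,"z": -0.02,"ax": 0,"ay": 0,"az": 0,"grip": 1},{"x": 0,"y": 0,"z": -0.02,"ax": 0,"ay": 0,"az": 0,"grip": 1}]'

```text
time: 25.3
tool_pos: [0.6001, 0.2438, 0.052]
tcp_rot: [-3.138, -0.121, -0.001]
wrist_force: [-1.2, 0.4, -6.9]
width: 0.297
grip_force: 59.3
```

Run:
```python
from mv import *
s=bot.read_state();p=np.array(s["tool_pos"]);R=Ro.from_rotvec(s["tcp_rot"]);print(p,s["wrist_force"])
c=p[:2]-.1*np.array([np.cos(D(94.4)),np.sin(D(94.4))]);print(c)
def P(a): return np.r_[c+.1*np.array([np.cos(D(a)),np.sin(D(a))]),.0565]
Rt=tool(0,4.4)
for i,a in enumerate(np.linspace(94.4,139.4,10)): print(a,(R.inv().apply(P(a)-p)/.5).round(4))
print()
for i,a in enumerate(np.linspace(139.4,184.4,10)): print(a,(Rt.inv().apply(P(a)-P(139.4))/.5).round(4))
```

```text
[0.6000926  0.24384654 0.05195692] [-1.23199776  0.36441493 -6.93021432]
[0.60776451 0.14414126]
94.4 [ 0.     -0.     -0.0091]
99.4 [-0.0174  0.0008 -0.0091]
104.4 [-0.0347  0.003  -0.0091]
109.4 [-0.0518  0.0068 -0.0091]
114.4 [-0.0684  0.012  -0.0091]
119.4 [-0.0845  0.0187 -0.0092]
124.4 [-0.1     0.0268 -0.0092]
129.4 [-0.1147  0.0361 -0.0092]
134.4 [-0.1286  0.0468 -0.0092]
139.4 [-0.1414  0.0586 -0.0092]

139.4 [0. 0. 0.]
144.4 [-0.0118  0.0129  0.    ]
149.4 [-0.0224  0.0267  0.    ]
154.4 [-0.0318  0.0414  0.    ]
159.4 [-0.0398  0.0569  0.    ]
164.4 [-0.0465  0.073   0.    ]
169.4 [-0.0518  0.0897  0.    ]
174.4 [-0.0555  0.1067  0.    ]
179.4 [-0.0578  0.124   0.    ]
184.4 [-0.0586  0.1414  0.    ]
```

Call:
step_arm --series '[{"x": 0,"y": 0,"z": -0.009,"ax": 0,"ay": 0,"az": 0,"grip": 1},{"x": 0,"y": 0,"z": -0.009,"ax": 0,"ay": 0,"az": 0,"grip": 1},{"x": -0.0174,"y": 0.0008,"z": -0.009,"ax": 0,"ay": 0,"az": 0,"grip": 1},{"x": -0.0347,"y": 0.003,"z": -0.009,"ax": 0,"ay": 0,"az": 0,"grip": 1},{"x": -0.0518,"y": 0.0068,"z": -0.009,"ax": 0,"ay": 0,"az": 0,"grip": 1},{"x": -0.0684,"y": 0.012,"z": -0.009,"ax": 0,"ay": 0,"az": 0,"grip": 1}]'

```text
time: 25.9
tool_pos: [0.5665, 0.2347, 0.0571]
tcp_rot: [-3.139, -0.121, -0.004]
wrist_force: [1.2, -0.8, -7.9]
width: 0.295
grip_force: 59.4
```

Run:
```python
from workcell import bot
s=bot.read_state();p=s["tool_pos"];import numpy as np
print(p.round(4),s["wrist_force"].round(1),np.hypot(*(p[:2]-[.6078,.1441])),np.degrees(np.arctan2(p[1]-.1441,p[0]-.6078)))
```

```text
[0.5665 0.2347 0.0571] [ 1.2 -0.8 -7.9] 0.09953161202193586 114.52355825980845
```

Call:
step_arm --series '[{"x": -0.0161,"y": 0.0067,"z": 0,"ax": 0,"ay": 0,"az": 0,"grip": 1},{"x": -0.0316,"y": 0.0148,"z": 0,"ax": 0,"ay": 0,"az": 0,"grip": 1},{"x": -0.0463,"y": 0.0241,"z": 0,"ax": 0,"ay": 0,"az": 0,"grip": 1},{"x": -0.0602,"y": 0.0348,"z": 0,"ax": 0,"ay": 0,"az": 0,"grip": 1},{"x": -0.073,"y": 0.0466,"z": 0,"ax": 0,"ay": 0,"az": 0,"grip": 1},{"x": -0.0848,"y": 0.0595,"z": 0,"ax": 0,"ay": 0,"az": 0,"grip": 1},{"x": -0.0954,"y": 0.0733,"z": 0,"ax": 0,"ay": 0,"az": 0,"grip": 1},{"x": -0.1048,"y": 0.088,"z": 0,"ax": 0,"ay": 0,"az": 0,"grip": 1},{"x": -0.1128,"y": 0.1035,"z": 0,"ax": 0,"ay": 0,"az": 0,"grip": 1},{"x": -0.1195,"y": 0.1196,"z": 0,"ax": 0,"ay": 0,"az": 0,"grip": 1},{"x": -0.1248,"y": 0.1363,"z": 0,"ax": 0,"ay": 0,"az": 0,"grip": 1},{"x": -0.1248,"y": 0.1363,"z": 0,"ax": 0,"ay": 0,"az": 0,"grip": 1}]'

```text
time: 27.1
tool_pos: [0.5109, 0.1612, 0.0572]
tcp_rot: [-3.139, -0.12, -0.006]
wrist_force: [4.8, -1.3, -8.8]
width: 0.294
grip_force: 59.6
```

Run:
```python
from mv import *
s=bot.read_state();p=s["tool_pos"];c=np.array([.6078,.1441])
print(s["time"],p.round(4),s["wrist_force"].round(1),s["width"],np.hypot(*(p[:2]-c)),np.degrees(np.arctan2(p[1]-c[1],p[0]-c[0])),s["q"].round(2))
for a in(174.4,179.4,184.4): print(a,tool(0,4.4).inv().apply(np.r_[c+.1*np.array([np.cos(D(a)),np.sin(D(a))])-p[:2],0])/.5)
```

```text
27.1 [0.5109 0.1612 0.0572] [ 4.8 -1.3 -8.8] 0.29446165447181605 0.0984148553869721 169.9716426394876 [ 0.26  0.13  2.04 -0.    0.97  1.75]
174.4 [-0.00633986  0.01431427  0.        ]
179.4 [-0.00861725  0.03161276  0.        ]
184.4 [-0.00937831  0.04904391  0.        ]
```

Call:
step_arm --series '[{"x": -0.0015,"y": 0.015,"z": 0,"ax": 0,"ay": 0,"az": 0,"grip": 1},{"x": -0.0025,"y": 0.03,"z": 0,"ax": 0,"ay": 0,"az": 0,"grip": 1},{"x": -0.003,"y": 0.042,"z": 0,"ax": 0,"ay": 0,"az": 0,"grip": 1},{"x": -0.003,"y": 0.049,"z": 0,"ax": 0,"ay": 0,"az": 0,"grip": 1},{"x": -0.003,"y": 0.049,"z": 0,"ax": 0,"ay": 0,"az": 0,"grip": 1}]'

```text
time: 27.6
tool_pos: [0.5098, 0.1371, 0.0564]
tcp_rot: [-3.139, -0.12, -0.001]
wrist_force: [0.0, -0.6, -7.9]
width: 0.292
grip_force: 59.8
```

Run:
```python
from mv import *
s=bot.read_state();p=s["tool_pos"];c=np.array([.6085,.1441])
print(s["time"],p.round(4),s["wrist_force"].round(1),np.hypot(*(p[:2]-c)),np.degrees(np.arctan2(p[1]-c[1],p[0]-c[0]))%360)
```

```text
27.6 [0.5098 0.1371 0.0564] [ 0.  -0.6 -7.9] 0.09893945450402498 184.06092095546407
```

Call:
step_arm --series '[{"x": 0,"y": 0,"z": 0.006,"ax": 0,"ay": 0,"az": 0,"grip": 1},{"x": 0,"y": 0,"z": 0.01,"ax": 0,"ay": 0,"az": 0,"grip": 1},{"x": 0,"y": 0,"z": 0.014,"ax": 0,"ay": 0,"az": 0,"grip": 1},{"x": 0,"y": 0,"z": 0.014,"ax": 0,"ay": 0,"az": 0,"grip": 1}]'

```text
time: 28.0
tool_pos: [0.5099, 0.1377, 0.0492]
tcp_rot: [-3.139, -0.122, -0.001]
wrist_force: [-2.6, -2.4, -7.7]
width: 0.296
grip_force: 59.8
```

Call:
step_arm --series '[{"x": 0,"y": 0,"z": 0.004,"ax": 0,"ay": 0,"az": 0,"grip": 1},{"x": 0,"y": 0,"z": 0.008,"ax": 0,"ay": 0,"az": 0,"grip": 1},{"x": 0,"y": 0,"z": 0.008,"ax": 0,"ay": 0,"az": 0,"grip": 1}]'

```text
time: 28.3
tool_pos: [0.51, 0.1376, 0.0455]
tcp_rot: [-3.139, -0.121, -0.001]
wrist_force: [-3.7, -3.5, -6.2]
width: 0.293
grip_force: 60.0
```

Call:
step_arm --series '[{"x": 0,"y": 0,"z": 0.002,"ax": 0,"ay": 0,"az": 0,"grip": 0.4},{"x": 0,"y": 0,"z": 0,"ax": 0,"ay": 0,"az": 0,"grip": -0.3},{"x": 0,"y": 0,"z": 0,"ax": 0,"ay": 0,"az": 0,"grip": -0.6},{"x": 0,"y": 0,"z": 0,"ax": 0,"ay": 0,"az": 0,"grip": -0.6},{"x": 0,"y": 0,"z": -0.05,"ax": 0,"ay": 0,"az": 0,"grip": -0.6},{"x": 0,"y": 0,"z": -0.11,"ax": 0,"ay": 0,"az": 0,"grip": -0.6},{"x": 0,"y": 0,"z": -0.15,"ax": 0,"ay": 0,"az": 0,"grip": 0.3},{"x": 0,"y": 0,"z": -0.15,"ax": 0,"ay": 0,"az": 0,"grip": 1},{"x": 0,"y": 0,"z": -0.15,"ax": 0,"ay": 0,"az": 0,"grip": 1},{"x": 0,"y": 0,"z": -0.15,"ax": 0,"ay": 0,"az": 0,"grip": 1},{"x": 0,"y": 0,"z": -0.1,"ax": 0,"ay": 0,"az": 0,"grip": 1},{"x": 0,"y": 0,"z": -0.06,"ax": 0,"ay": 0,"az": 0,"grip": 1}]'

```text
time: 29.5
tool_pos: [0.5102, 0.1379, 0.0742]
tcp_rot: [-3.138, -0.121, -0.002]
wrist_force: [0.3, 0.0, 0.0]
width: 0.004
grip_force: 0.0
```

Call:
step_arm --series '[{"x": 0,"y": 0,"z": 0.006,"ax": 0,"ay": 0,"az": 0,"grip": 1},{"x": 0,"y": 0,"z": 0.01,"ax": 0,"ay": 0,"az": 0,"grip": 1},{"x": 0,"y": 0,"z": 0.01,"ax": 0,"ay": 0,"az": 0,"grip": 1}]'

```text
time: 29.8
tool_pos: [0.511, 0.1381, 0.0709]
tcp_rot: [-3.138, -0.121, -0.004]
wrist_force: [0.5, 0.1, 0.5]
width: -0.005
grip_force: 0.0
```

Call:
step_arm --series '[{"x": 0,"y": 0,"z": 0.003,"ax": 0,"ay": 0,"az": 0,"grip": 1},{"x": 0,"y": 0,"z": 0.005,"ax": 0,"ay": 0,"az": 0,"grip": 1},{"x": 0,"y": 0,"z": 0.005,"ax": 0,"ay": 0,"az": 0,"grip": 1}]'

```text
time: 30.1
tool_pos: [0.5113, 0.1381, 0.0689]
tcp_rot: [-3.138, -0.121, -0.006]
wrist_force: [0.1, -0.7, 0.1]
width: -0.0
grip_force: 0.0
```

Call:
step_arm --series '[{"x": 0,"y": 0,"z": 0.004,"ax": 0,"ay": 0,"az": 0,"grip": 1},{"x": 0,"y": 0,"z": 0.004,"ax": 0,"ay": 0,"az": 0,"grip": 1},{"x": 0,"y": 0,"z": 0.004,"ax": 0,"ay": 0,"az": 0,"grip": 1}]'

```text
time: 30.4
tool_pos: [0.5114, 0.1381, 0.0668]
tcp_rot: [-3.138, -0.121, -0.006]
wrist_force: [0.6, -1.0, 2.0]
width: -0.003
grip_force: 0.8
```

The knob top is at 0.0668, against 0.0669 expected, so the plunger is fully home. I'll retreat and check the bystanders by comparing images.

Call:
step_arm --series '[{"x": 0,"y": 0,"z": -0.1,"ax": 0,"ay": 0,"az": 0,"grip": 1},{"x": -0.1,"y": 0,"z": -0.25,"ax": 0,"ay": 0,"az": 0,"grip": 1},{"x": -0.1,"y": 0,"z": -0.35,"ax": 0,"ay": 0,"az": 0,"grip": 1},{"x": -0.1,"y": 0,"z": -0.35,"ax": 0,"ay": 0,"az": 0,"grip": 1},{"x": -0.1,"y": 0,"z": -0.35,"ax": 0,"ay": 0,"az": 0,"grip": 1},{"x": -0.1,"y": 0,"z": -0.35,"ax": 0,"ay": 0,"az": 0,"grip": 1}]'

```text
time: 31.0
tool_pos: [0.461, 0.1341, 0.2424]
tcp_rot: [-3.138, -0.121, -0.008]
wrist_force: [-0.8, -0.4, -0.6]
width: -0.002
grip_force: 0.0
```

Run:
```python
from h import *
from workcell import imaging
n={k:imaging.read_camera(k) for k in("top","side")}
for k in n:
    g=lambda a:cv2.cvtColor(a,cv2.COLOR_RGB2GRAY).astype(np.float32)
    A,B=g(cam(k)["img"]),g(n[k]["img"])
    for nm,X in(("b",[.516,-.14,.03]),("c",[.484,-.308,.03]),("cap",[.807,-.063,.05]),("sensor",[.707,.15,.17]),("caliper",[.54,.43,.01])):
        u,v=proj(n[k],np.array(X))[0].astype(int); s=np.s_[v-14:v+15,u-14:u+15]
        print(k,nm,[round(x,2) for x in cv2.phaseCorrelate(A[s].copy(),B[s].copy())[0]],abs(A[s]-B[s]).mean().round(1))
```

```text
top b [0.01, -0.06] 4.1
top c [-0.04, 0.03] 3.3
top cap [0.05, 0.05] 6.3
top sensor [-0.17, -0.1] 13.5
top caliper [0.02, -0.12] 4.2
side b [0.09, 0.0] 5.0
side c [-0.0, 0.03] 2.9
side cap [0.05, -0.03] 7.5
side sensor [0.18, -0.32] 16.5
side caliper [0.46, 0.49] 26.4
```

```bash
python3 -c "
from workcell import bot
print(bot.finish_job())"
```

```text
the job is handed in; nothing more can be done
None
```

I turned the cover over and seated it on the nest, swung the plate until the nest was under the sensor, let the plunger drop fully home, and handed the job in at about 31 s; touch checks matched the home heights within 0.1 mm, and before-and-after images showed both other covers, the cap, the caliper and the sensor unmoved.

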